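# Stack turned cups and hold them in the gauge gate

### The arm

A 6-joint arm with a two-finger parallel gripper is mounted at the origin on the work surface. World frame = base frame: x ahead of the robot, y to its left, z up, the work surface at z = 0. Lengths are in mm, angles in rad, forces in N, time in s.
With the tool pointing down it reaches from about 350 to 775 mm from the base axis. Payload 7.3 kg.
Tool frame: the origin (TCP) lies between the finger pads; the fingertips stand tcp_to_tips ahead of it and the grasp point (between the pads) lies 5 mm behind it (tcp_to_tips is the distance from the TCP to the fingertips, in mm); z points along the fingers, x is the direction in which the jaws open and shut, and the axes are right-handed (so a half turn about z gives the same grasp; the last joint's range is limited). The gripper opens to 92 mm and grips with 3 to 60 N. Pads are 19 mm wide; open, the fingers measure 130 mm over their backs; the gripper's body (75 mm by 190 mm) begins 47 mm behind the grasp point.
Start: joints at [-1.328, 0.342, 1.524, -0, 1.275, -0.146], TCP at [199.039, -485.826, 240.741] pointing down, gripper open.
Joint ranges: [-2.53, 2.53], [-0.77, 2.02], [0.04, 2.7], [-1, 4.14], [0.28, 2.66], [-3.11, 3.11]. Speed limits (rad/s): [2.57, 2.57, 3.14, 3.14, 3.14, 3.14].

### API

Orientations are given as [roll, pitch, yaw] about the fixed x, y, z axes, in that order (R = Rz(yaw) Ry(pitch) Rx(roll)).
In Python, from plant import * gives the robot as it stands.
- The arm moves only by the tool drive_tool, never from a script. Its argument "deltas" is a list of rows, each an object of numbers: "hand": the gripper's target within -1 to 1 (shut at 1, half-way at 0, fully open at -1); "tx", "ty", "tz": the shift along the tool's x, y, z each as a share of 4 cm, from -1 to 1; "wx", "wy", "wz": the turn, a rotation vector about the tool's x, y, z each as a share of 5 degrees, from -1 to 1. In form: [{"hand": .., "tx": .., "ty": .., "tz": .., "wx": .., "wy": .., "wz": ..}, ...]. A call has 1 to 20 rows; each row shifts and turns the commanded pose from where the row before left it, along the tool's axes as they then stand; what a row does not reach is not made up. A row lasts 1/12 s, in which the tool goes at most 41.7 mm and 7.16 degrees, less where a joint would pass 70% of its speed; a pose out of reach is approached as far as the arm can. A call with a number of a shift or a turn outside -1 to 1 is refused whole. A call with a gripper value outside its range is refused whole. The fingers move at their own pace and stop on an object; the grip force is fixed at half the most. Time passes only in rows, so rows that do not move let the fingers close. It gives the time, the measured TCP pose, the force and the opening at its end, in the units of the state.
- get_obs(): the state, without advancing time (a new reading comes with each control period).
- capture(name): name is "scene" or "top"; returns the picture (400x640x3 uint8, red, green, blue); there is no depth.
- camera_model(name): a dict with "fx", "fy", "cx", "cy" (pixels), "rvec" (rotation vector, rad) and "tvec" (3), from world to camera coordinates, as OpenCV has them. Camera axes: x right, y down, z forward; pixel columns grow to the right and rows downward; lengths in mm; the calibration is good to about 2 mm. A picture is of the moment at which its call begins. camera_model takes no time and is no camera call.
- close_job(): hands the job in, once; it reports no verdict.
The state is a dict: "time": time; "joint_positions": joint angles; "dq": joint speeds; "tau": joint torques, N m; "tool_pos": TCP position; "tcp_rot": TCP orientation; "contact_force": force on the tool from outside, world axes, zero at the start; "moment": the same for the moment, N m; "grip_width": finger opening in mm.
Only numpy, scipy, OpenCV 4.12 (cv2) and the standard library are available. Lean on these libraries where they do the work, as an engineer would, in place of code of your own. Each camera call takes 0.05 s, during which the arm holds its last target.

### The job

Nest the two loose aluminium cups, one after the other and upright, into the cup that already stands in the seat of the spring-return slide, so that the three make one stack. Then pull the slide out by its black upright grip until its pointers meet the lines on the gauge gate, the stack standing between the gate's posts, and keep it there: the spring pulls the slide back, so finish while still holding the grip in the fingers. Leave the other things on the bench where they are.

Things in the scene. Friction and masses are not known exactly. Their poses are not given: they have to be found in the camera images.
- rig: fixed gauging rig: dark steel base plate 335 x 128 x 12 mm with two low rails and a grey spring block 58 mm high at its far end (from 62 to 98 mm along +x). Origin: on the table under the seat's rest position; the plate runs from -235 to +100 mm along x. z up; the slide is pulled along the rig's -x, roughly towards the robot
- slide (a joint): how far the slide is pulled out, m: 0 at home (spring), stop at 0.09. The spring pulls back with 3.6 N at home rising by 0.9 N per 10 mm, plus 0.5 N of friction and 15 N per m/s of damping; let go, it runs home
- seat (a point): on the slide: centre of the seat, on the slide's upper face 26 mm above the table. A steel ring 36 mm across inside, 48 mm outside and 4 mm high surrounds it. Moves with the slide
- pointer (a point): on the slide: midway between its two thin black pointers (one at each edge of the slide, 26 to 44 mm off the middle line), level with the seat's centre. Axes as the rig's. Moves with the slide
- grip (a point): on the slide: the middle of the black upright grip, 12 mm thick along the rig's x, 44 mm wide along its y, top 102 mm above the table, bottom on the slide at 26 mm. This point lies 88 mm above the table and 125 mm from the seat's centre, towards the rig's -x. Moves with the slide
- gate: fixed gauge gate astride the slide: on each side an aluminium foot with a black line across it (rig's y) and a grey post up to 75 mm above the table with the same line on its top, 107 mm between the posts' inner faces. Origin: on the rig's middle line at table height, exactly under the lines; axes as the rig's. The lines lie 30 to 65 mm from the pointers' home, towards the rig's -x
- cup_seated: turned aluminium cup standing in the slide's seat at the start (not fixed), open upward; 56 mm high with a 20 mm thick floor (so a nested cup stands 20 mm above the one it is in). Outside: foot 33 mm across, widening to 48 mm at 36 mm up, then a straight collar 56 mm across from 41 mm to the rim; wall 2 mm, mouth 52 mm inside. 0.12 kg give or take a third. Origin: centre of the underside, z up
- cup_a: loose turned aluminium cup, upright on the table at one side of the rig, same shape as cup_seated: 56 mm high with a 20 mm thick floor (so a nested cup stands 20 mm above the one it is in). Outside: foot 33 mm across, widening to 48 mm at 36 mm up, then a straight collar 56 mm across from 41 mm to the rim; wall 2 mm, mouth 52 mm inside. 0.12 kg give or take a third. Origin: centre of the underside, z up
- cup_b: the other loose turned aluminium cup, same as cup_a; 56 mm high with a 20 mm thick floor (so a nested cup stands 20 mm above the one it is in). Outside: foot 33 mm across, widening to 48 mm at 36 mm up, then a straight collar 56 mm across from 41 mm to the rim; wall 2 mm, mouth 52 mm inside. 0.12 kg give or take a third. Origin: centre of the underside, z up
- offcut: bystander, to be left alone: upright solid steel bar offcut, 44 mm across, 62 mm high
- jar: bystander, to be left alone: closed amber glass jar with black cap, 54 mm across, 75 mm high
- wrench: bystander, to be left alone: wrench lying flat
- brush: bystander, to be left alone: brush lying flat
- collar: bystander, to be left alone: dark steel ring lying flat, 60 mm across, 16 mm high
- block: bystander, to be left alone: steel block 50 x 50 x 30 mm

How it is judged:
By the outcome, as a careful person would: the job done as asked, in the order asked, and still so for the second after the job is handed in, while the arm keeps its last pose, push and grip.
It also fails if it takes over 64 s, if anything falls off the work surface, if the arm or the gripper's body presses on something with over 40 N, if the wrist force passes 120 N, or if a joint passes its speed limit or range.

## Working session

There is one attempt and no reset: what is moved stays moved. The work goes in short steps, Python scripts to look and compute and a tool call to move; the robot and the scene stay as the last step left them, time stands still between calls to the robot, and variables do not carry over. Pictures are saved under pics/ and viewed, and the job is handed in when it is done.

Besides the shell and the picture viewer there is one more tool, called as name(argument=value, ...), one argument or row to a line, values as JSON. drive_tool: Moves the arm, as the interface text tells. Its arguments: {"type":"object","properties":{"deltas":{"type":"array","items":{"type":"object","properties":{"hand":{"type":"number"},"tx":{"type":"number"},"ty":{"type":"number"},"tz":{"type":"number"},"wx":{"type":"number"},"wy":{"type":"number"},"wz":{"type":"number"}}}}},"required":["deltas"]}

```bash
ls; mkdir -p pics; python3 - <<'E'
from plant import *
import cv2
for n in("scene","top"):
    im=capture(n); cv2.imwrite(f"pics/{n}0.png",im[:,:,::-1]); print(camera_model(n))
print(get_obs())
E
```

```text
pics
{'fx': 470.10198573043095, 'fy': 470.10198573043095, 'cx': 311.09930557677643, 'cy': 198.78462430976646, 'rvec': array([ 2.37062402,  0.7191935 , -0.28080049]), 'tvec': array([-416.3241536 , -147.19199489, 1721.41492196])}
{'fx': 395.76265906103214, 'fy': 395.76265906103214, 'cx': 320.9075548276662, 'cy': 199.14490223950872, 'rvec': array([ 2.1381842 , -2.18175532,  0.11875132]), 'tvec': array([   3.43780028,  507.72728647, 1273.02124841])}
{'time': 0.1, 'joint_positions': array([-1.32797866e+00,  3.42620657e-01,  1.52490061e+00,  2.91851558e-05,
        1.27539525e+00, -1.45998286e-01]), 'dq': array([-0.00110027, -0.0038079 , -0.00154603,  0.00017749, -0.00046718,
        0.00114409]), 'tau': array([ 1.78447652e-03, -4.32004666e+01, -2.44694030e+01,  7.18727033e-02,
        5.26194123e-02, -3.63752940e-05]), 'tool_pos': array([ 198.97234937, -485.47479866,  240.13854617]), 'tcp_rot': array([-3.14137244e+00,  1.30571916e-03, -1.18198874e+00]), 'contact_force': array([ 0.45817276, -0.26471121,  0.25687067]), 'moment': array([-0.00879007, -0.00250221,  0.00229548]), 'grip_width': 91.82985872858065}
```

View pics/scene0.png

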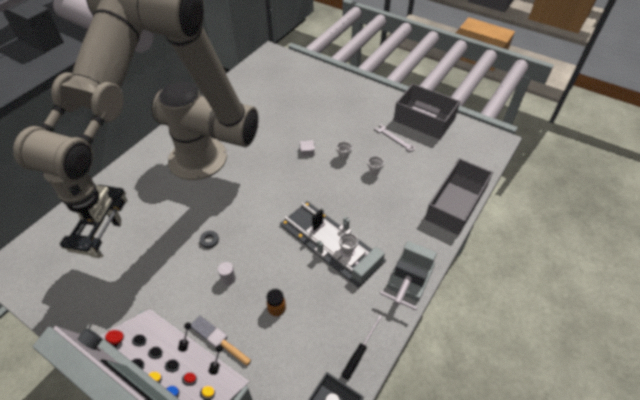

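View pics/top0.png

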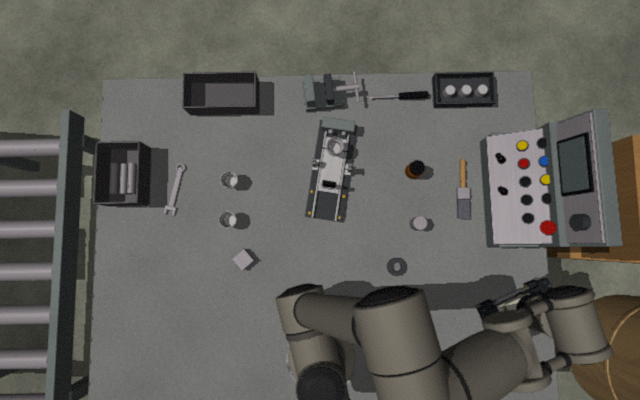

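The scene and top views show the loose cups at about (229,180) and (228,220) in the top picture. The rig is at about (332,170), with the seated cup at (337,146) and the grip at (329,184). I'll zoom in on these.

```bash
cat > h.py <<'E'
import numpy as np, cv2
from plant import *
def cam(n):
    m=camera_model(n); K=np.array([[m['fx'],0,m['cx']],[0,m['fy'],m['cy']],[0,0,1]])
    return K,np.array(m['rvec'],float),np.array(m['tvec'],float)
def proj(n,P):
    K,r,t=cam(n); return cv2.projectPoints(np.array(P,float).reshape(-1,3),r,t,K,None)[0][:,0]
def back(n,uv,z):
    K,r,t=cam(n); R=cv2.Rodrigues(r)[0]; c=-R.T@t
    d=R.T@np.linalg.solve(K,np.array([uv[0],uv[1],1.])); return c+d*(z-c[2])/d[2]
def crop(f,x0,y0,x1,y1,s,out,im=None):
    im=cv2.imread(f) if im is None else im
    cv2.imwrite(out,cv2.resize(im[y0:y1,x0:x1],None,fx=s,fy=s,interpolation=cv2.INTER_CUBIC))
E
python3 - <<'E'
from h import *
crop("pics/top0.png",290,105,380,230,4.8,"pics/t_rig.png")
crop("pics/top0.png",205,160,255,240,7,"pics/t_cups.png")
crop("pics/scene0.png",270,190,400,290,6,"pics/s_rig.png")
crop("pics/scene0.png",290,130,400,190,7,"pics/s_cups.png")
E
```

```text
(no output)
```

View pics/t_rig.png

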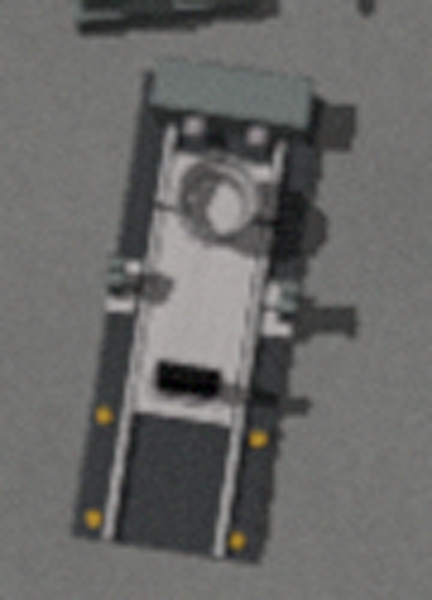

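View pics/t_cups.png

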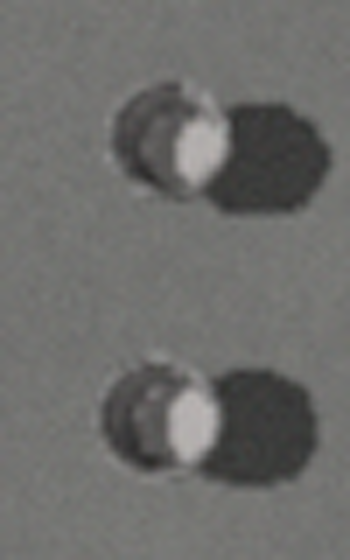

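View pics/s_rig.png

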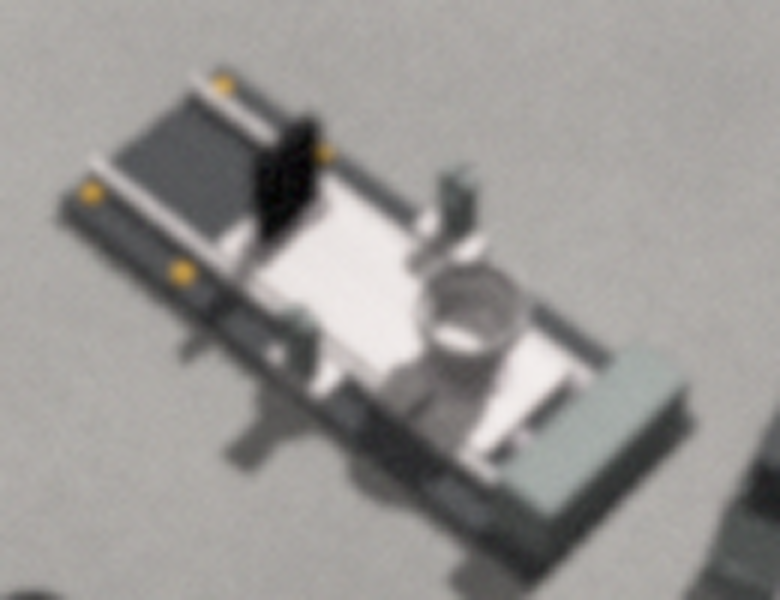

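View pics/s_cups.png

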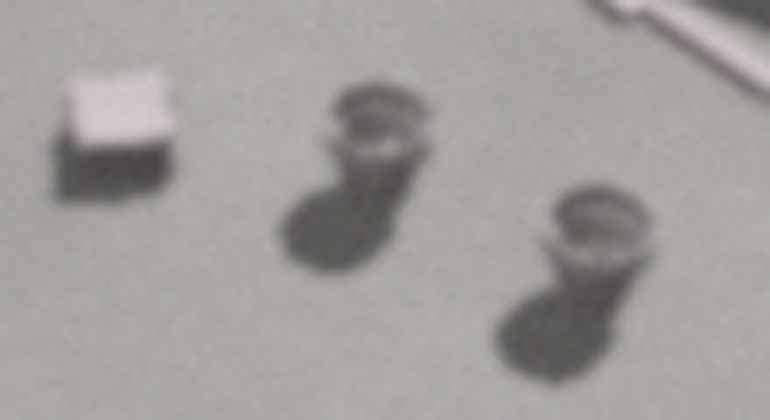

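```bash
cat > m.py <<'E'
from h import *
def t(c,x0,y0,s): return ((c[0]+.5)/s-.5+x0,(c[1]+.5)/s-.5+y0)
for nm,c in dict(cupfar=(170,141),cupnear=(160,415)).items():
    print(nm,back("top",t(c,205,160,7),56))
for nm,c in dict(c1=(381,121),c2=(600,223)).items():
    print(nm,back("scene",t(c,290,130,7),56))
R=lambda c:t(c,290,105,4.8); S=lambda c:t(c,270,190,6)
for nm,c,z in [("plateBL",(72,537),12),("plateBR",(262,562),12),("blkTL",(155,60),58),("blkTR",(314,77),58),("blkBL",(150,106),58),("blkBR",(308,125),58),
  ("rim",(217,198),82),("grip",(190,379),102),("lineL",(125,285),75),("lineR",(284,303),75),("ptrL",(166,207),30),("ptrR",(268,218),30)]:
    print(nm,back("top",R(c),z).round(1))
for nm,c,z in [("plateL",(62,205),12),("rim",(472,305),82),("grip",(302,130),102),("postnear",(300,325),75),("postfar",(458,178),75)]:
    print(nm,back("scene",S(c),z).round(1))
E
python3 m.py
```

```text
cupfar [574.17831697 290.46632257  56.        ]
cupnear [447.10708032 294.19004929  56.        ]
c1 [445.5047907  294.62391677  56.        ]
c2 [572.99003303 292.62990287  56.        ]
plateBL [452.9  48.5  12. ]
plateBR [433.  -82.3  12. ]
blkTL [776.4 -15.6  58. ]
blkTR [ 762.  -124.3   58. ]
blkBL [744.  -11.5  58. ]
blkBR [ 728.3 -119.2   58. ]
rim [672.6 -55.   82. ]
grip [547.7 -33.9 102. ]
lineL [616.2   7.6  75. ]
lineR [601.8 -98.2  75. ]
ptrL [680.1 -21.2  30. ]
ptrR [670.8 -91.9  30. ]
plateL [434.8 -77.8  12. ]
rim [673.8 -54.5  82. ]
grip [552.9 -22.6 102. ]
postnear [ 607.3 -106.8   75. ]
postfar [625.   12.7  75. ]
```

```bash
cat > fit.py <<'E'
from h import *
from m import R,S
from scipy.optimize import least_squares
T=[((-235,64,12),(72,537)),((-235,-64,12),(262,562)),((98,55,58),(155,60)),((98,-55,58),(314,77)),((62,55,58),(150,106)),((62,-55,58),(308,125)),((0,0,82),(217,198)),((-125,0,102),(190,379))]
Sc=[((-235,-64,12),(62,205)),((0,0,82),(472,305)),((98,55,58),(690,380)),((62,55,58),(628,340)),((98,-55,58),(555,525)),((62,-55,58),(490,480))]
def tr(p,P):
    c,s=np.cos(p[2]),np.sin(p[2]); P=np.array(P,float); return np.c_[p[0]+c*P[:,0]-s*P[:,1],p[1]+s*P[:,0]+c*P[:,1],P[:,2]]
def res(p):
    a=proj("top",tr(p,[x[0] for x in T]))-np.array([R(x[1]) for x in T])
    b=proj("scene",tr(p,[x[0] for x in Sc]))-np.array([S(x[1]) for x in Sc])
    return np.r_[a,b].ravel()
if __name__=="__main__":
    f=least_squares(res,[673,-55,-.15],loss='soft_l1'); p=f.x; print(p); print(f.fun.reshape(-1,2).round(1))
    for n,x0,y0,x1,y1,s in[("top",290,105,380,230,4.8),("scene",270,190,400,290,6)]:
        im=cv2.resize(cv2.imread(f"pics/{n}0.png")[y0:y1,x0:x1],None,fx=s,fy=s,interpolation=cv2.INTER_CUBIC)
        def dr(P,col):
            q=(proj(n,tr(p,P))-[x0,y0]+.5)*s-.5; cv2.polylines(im,[q.round().astype(int).reshape(-1,1,2)],True,col,1)
        dr([(-235,64,12),(-235,-64,12),(100,-64,12),(100,64,12)],(0,0,255))
        dr([(62,55,58),(62,-55,58),(98,-55,58),(98,55,58)],(0,255,255))
        a=np.linspace(0,6.28,40); dr(np.c_[28*np.cos(a),28*np.sin(a),0*a+82],(0,255,0))
        dr([(-131,22,102),(-131,-22,102),(-119,-22,102),(-119,22,102)],(255,0,255))
        dr([(0,44,28),(0,-44,28)],(255,0,0))
        for d in(45,50,55,60,65): dr([(-d,53.5,75),(-d,59,75)],(0,140,255));dr([(-d,-53.5,75),(-d,-59,75)],(0,140,255))
        cv2.imwrite(f"pics/ov_{n}.png",im)
E
python3 fit.py|tail -16
```

```text
postfar [625.   12.7  75. ]
[ 6.73741866e+02 -5.52441556e+01 -1.64471863e-01]
[[ 0.6  0.1]
 [-0.7  0.5]
 [ 0.4 -0.9]
 [ 0.4  0.2]
 [-0.1  0. ]
 [ 0.2  0.7]
 [ 0.1 -0.4]
 [ 0.3 -0.9]
 [-1.2 -0. ]
 [-0.1  0.2]
 [ 0.7 -0.3]
 [ 1.4 -0.6]
 [-0.7 -0.4]
 [ 0.4 -0.4]]
```

```bash
sleep 1; ls pics
```

```text
ov_scene.png
ov_top.png
s_cups.png
s_rig.png
scene0.png
t_cups.png
t_rig.png
top0.png
```

View pics/ov_top.png

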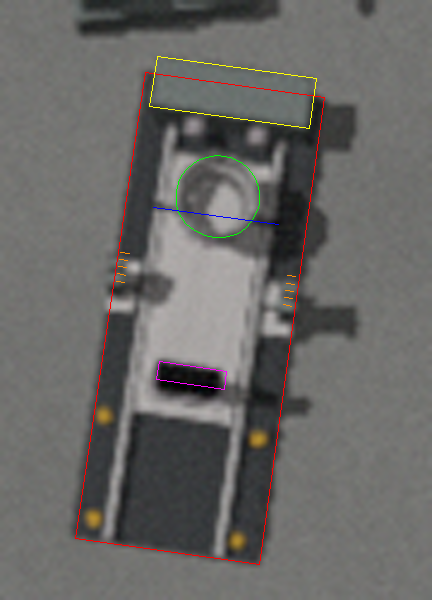

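View pics/ov_scene.png

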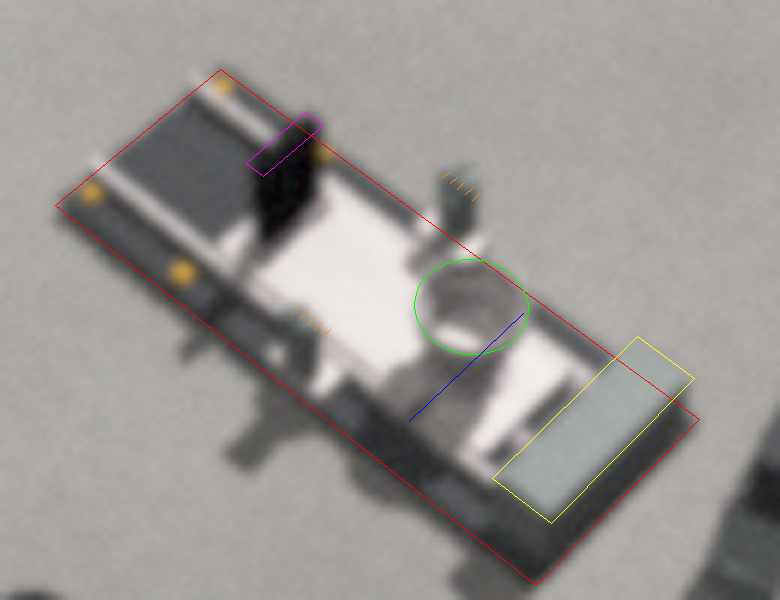

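```bash
python3 - <<'E'
import plant
print([n for n in dir(plant) if not n.startswith('__')])
print(getattr(plant,'tcp_to_tips',None))
E
```

```text
['Unreachable', 'camera_model', 'capture', 'close_job', 'get_obs', 'tcp_to_tips']
14.0
```

drive_tool(
  deltas=[
    {"hand": -1, "wz": -1},
    {"hand": -1, "wz": -1},
    {"hand": -1, "wz": -1},
    {"hand": -1, "wz": -1},
    {"hand": -1, "wz": -1},
    {"hand": -1, "wz": -1},
    {"hand": -1, "wz": -1},
    {"hand": -1, "wz": -1},
    {"hand": -1, "wz": -1},
    {"hand": -1, "wz": -1},
    {"hand": -1, "wz": -1},
    {"hand": -1, "wz": -0.8},
  ],
)

```text
invalid input
```

drive_tool(
  deltas=[
    {"hand": -1, "tx": 0, "ty": 0, "tz": 0, "wx": 0, "wy": 0, "wz": -1},
    {"hand": -1, "tx": 0, "ty": 0, "tz": 0, "wx": 0, "wy": 0, "wz": -1},
    {"hand": -1, "tx": 0, "ty": 0, "tz": 0, "wx": 0, "wy": 0, "wz": -1},
    {"hand": -1, "tx": 0, "ty": 0, "tz": 0, "wx": 0, "wy": 0, "wz": -1},
    {"hand": -1, "tx": 0, "ty": 0, "tz": 0, "wx": 0, "wy": 0, "wz": -1},
    {"hand": -1, "tx": 0, "ty": 0, "tz": 0, "wx": 0, "wy": 0, "wz": -1},
    {"hand": -1, "tx": 0, "ty": 0, "tz": 0, "wx": 0, "wy": 0, "wz": -1},
    {"hand": -1, "tx": 0, "ty": 0, "tz": 0, "wx": 0, "wy": 0, "wz": -1},
    {"hand": -1, "tx": 0, "ty": 0, "tz": 0, "wx": 0, "wy": 0, "wz": -1},
    {"hand": -1, "tx": 0, "ty": 0, "tz": 0, "wx": 0, "wy": 0, "wz": -1},
    {"hand": -1, "tx": 0, "ty": 0, "tz": 0, "wx": 0, "wy": 0, "wz": -1},
    {"hand": -1, "tx": 0, "ty": 0, "tz": 0, "wx": 0, "wy": 0, "wz": -0.8},
  ],
)

```text
time: 1.1
tool_pos: [199.0, -485.6, 240.3]
tcp_rot: [-3.141, 0.0, -0.148]
contact_force: [0.1, -0.1, -0.7]
grip_width: 92.1
```

drive_tool(
  deltas=[
    {"hand": -1, "tx": 0.49, "ty": -0.85, "tz": 0, "wx": 0, "wy": 0, "wz": 0},
    {"hand": -1, "tx": 0.49, "ty": -0.85, "tz": 0, "wx": 0, "wy": 0, "wz": 0},
    {"hand": -1, "tx": 0.49, "ty": -0.85, "tz": 0, "wx": 0, "wy": 0, "wz": 0},
    {"hand": -1, "tx": 0.49, "ty": -0.85, "tz": 0, "wx": 0, "wy": 0, "wz": 0},
    {"hand": -1, "tx": 0.49, "ty": -0.85, "tz": 0, "wx": 0, "wy": 0, "wz": 0},
    {"hand": -1, "tx": 0.49, "ty": -0.85, "tz": 0, "wx": 0, "wy": 0, "wz": 0},
    {"hand": -1, "tx": 0.49, "ty": -0.85, "tz": 0, "wx": 0, "wy": 0, "wz": 0},
    {"hand": -1, "tx": 0.49, "ty": -0.85, "tz": 0, "wx": 0, "wy": 0, "wz": 0},
    {"hand": -1, "tx": 0.49, "ty": -0.85, "tz": 0, "wx": 0, "wy": 0, "wz": 0},
    {"hand": -1, "tx": 0.49, "ty": -0.85, "tz": 0, "wx": 0, "wy": 0, "wz": 0},
    {"hand": -1, "tx": 0.49, "ty": -0.85, "tz": 0, "wx": 0, "wy": 0, "wz": 0},
    {"hand": -1, "tx": 0.49, "ty": -0.85, "tz": 0, "wx": 0, "wy": 0, "wz": 0},
    {"hand": -1, "tx": 0.49, "ty": -0.85, "tz": 0, "wx": 0, "wy": 0, "wz": 0},
    {"hand": -1, "tx": 0, "ty": -0.95, "tz": 0, "wx": 0, "wy": 0, "wz": 0},
    {"hand": -1, "tx": 0, "ty": -0.95, "tz": 0, "wx": 0, "wy": 0, "wz": 0},
    {"hand": -1, "tx": 0, "ty": -0.95, "tz": 0, "wx": 0, "wy": 0, "wz": 0},
    {"hand": -1, "tx": 0, "ty": -0.95, "tz": 0, "wx": 0, "wy": 0, "wz": 0},
    {"hand": -1, "tx": 0, "ty": -0.95, "tz": 0, "wx": 0, "wy": 0, "wz": 0},
    {"hand": -1, "tx": 0, "ty": -0.95, "tz": 0, "wx": 0, "wy": 0, "wz": 0},
    {"hand": -1, "tx": 0, "ty": 0, "tz": 0, "wx": 0, "wy": 0, "wz": 0},
  ],
)

```text
time: 2.77
tool_pos: [552.3, 143.9, 240.1]
tcp_rot: [-3.139, 0.001, -0.147]
contact_force: [-1.1, -0.8, -0.3]
grip_width: 91.6
```

drive_tool(
  deltas=[
    {"hand": -1, "tx": 0, "ty": -0.93, "tz": 0, "wx": 0, "wy": 0, "wz": 0},
    {"hand": -1, "tx": 0, "ty": -0.93, "tz": 0, "wx": 0, "wy": 0, "wz": 0},
    {"hand": -1, "tx": 0, "ty": -0.93, "tz": 0, "wx": 0, "wy": 0, "wz": 0},
    {"hand": -1, "tx": 0, "ty": -0.93, "tz": 0, "wx": 0, "wy": 0, "wz": 0},
    {"hand": -1, "tx": 0, "ty": 0, "tz": 0.9, "wx": 0, "wy": 0, "wz": 0},
    {"hand": -1, "tx": 0, "ty": 0, "tz": 0.9, "wx": 0, "wy": 0, "wz": 0},
    {"hand": -1, "tx": 0, "ty": 0, "tz": 0.9, "wx": 0, "wy": 0, "wz": 0},
    {"hand": -1, "tx": 0, "ty": 0, "tz": 0.6, "wx": 0, "wy": 0, "wz": 0},
    {"hand": -1, "tx": 0, "ty": 0, "tz": 0, "wx": 0, "wy": 0, "wz": 0},
    {"hand": -1, "tx": 0, "ty": 0, "tz": 0, "wx": 0, "wy": 0, "wz": 0},
  ],
)

```text
time: 3.6
tool_pos: [574.5, 284.2, 107.6]
tcp_rot: [3.14, 0.003, -0.152]
contact_force: [0.3, 0.4, 0.6]
grip_width: 91.8
```

```bash
python3 - <<'E'
from h import *
o=get_obs(); p=o['tool_pos']; print(p,o['tcp_rot'],o['contact_force'])
print(proj("scene",[p+[0,0,-14]]),proj("top",[p]))
a=capture("scene"); cv2.imwrite("pics/s1.png",a[:,:,::-1])
a=capture("top"); cv2.imwrite("pics/t1.png",a[:,:,::-1])
crop("pics/s1.png",270,70,430,230,3.7,"pics/s1c.png")
crop("pics/t1.png",180,130,300,250,4.5,"pics/t1c.png")
crop("pics/t1.png",290,105,380,230,4.8,"pics/t1r.png")
E
```

```text
[574.53972998 284.24487716 107.62270236] [ 3.13990547e+00  2.77803660e-03 -1.52471694e-01] [0.25039288 0.38986805 0.64452227]
[[375.44546233 155.37272064]] [[226.92503177 176.85546955]]
```

View pics/s1c.png

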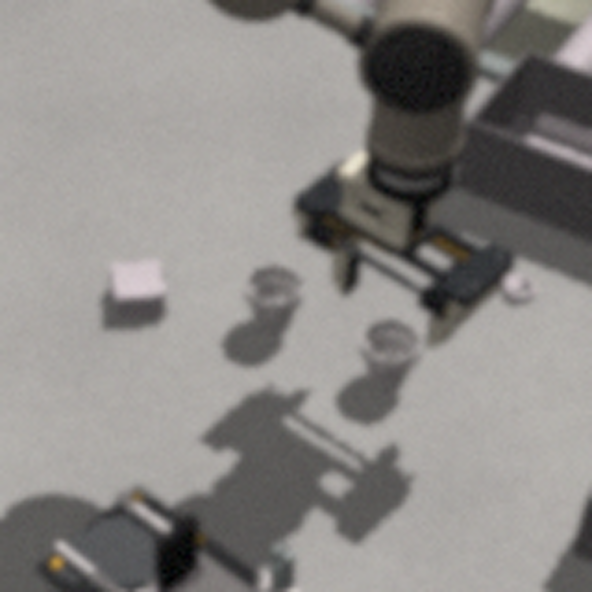

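View pics/t1c.png

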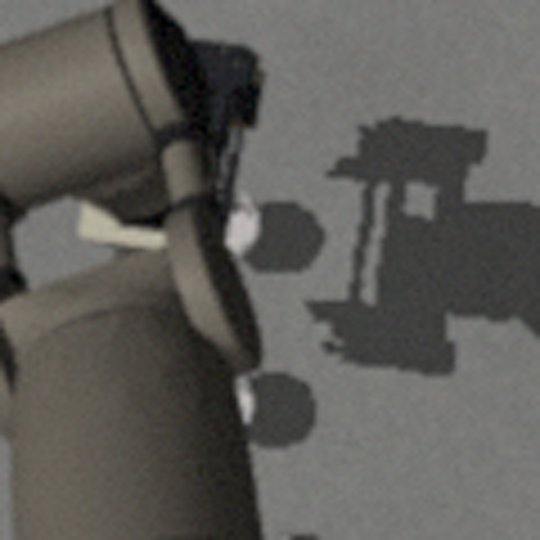

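The gripper is straddling the far cup from above and sits about 7 mm short in y. I'll correct that, descend and grip.

drive_tool(
  deltas=[
    {"hand": -1, "tx": -0.05, "ty": -0.18, "tz": 0.2, "wx": 0, "wy": 0, "wz": 0},
    {"hand": -1, "tx": 0, "ty": 0, "tz": 0.4, "wx": 0, "wy": 0, "wz": 0},
    {"hand": -1, "tx": 0, "ty": 0, "tz": 0.4, "wx": 0, "wy": 0, "wz": 0},
    {"hand": -1, "tx": 0, "ty": 0, "tz": 0.34, "wx": 0, "wy": 0, "wz": 0},
    {"hand": -1, "tx": 0, "ty": 0, "tz": 0, "wx": 0, "wy": 0, "wz": 0},
    {"hand": -1, "tx": 0, "ty": 0, "tz": 0, "wx": 0, "wy": 0, "wz": 0},
  ],
)

```text
time: 4.2
tool_pos: [574.4, 292.7, 55.7]
tcp_rot: [-3.141, -0.001, -0.152]
contact_force: [-0.4, 0.1, 0.2]
grip_width: 91.7
```

drive_tool(
  deltas=[
    {"hand": 1, "tx": 0, "ty": 0, "tz": 0.04, "wx": 0, "wy": 0, "wz": 0},
    {"hand": 1, "tx": 0, "ty": 0, "tz": 0, "wx": 0, "wy": 0, "wz": 0},
    {"hand": 1, "tx": 0, "ty": 0, "tz": 0, "wx": 0, "wy": 0, "wz": 0},
    {"hand": 1, "tx": 0, "ty": 0, "tz": 0, "wx": 0, "wy": 0, "wz": 0},
    {"hand": 1, "tx": 0, "ty": 0, "tz": 0, "wx": 0, "wy": 0, "wz": 0},
    {"hand": 1, "tx": 0, "ty": 0, "tz": 0, "wx": 0, "wy": 0, "wz": 0},
    {"hand": 1, "tx": 0, "ty": 0, "tz": 0, "wx": 0, "wy": 0, "wz": 0},
    {"hand": 1, "tx": 0, "ty": 0, "tz": 0, "wx": 0, "wy": 0, "wz": 0},
  ],
)

```text
time: 4.87
tool_pos: [574.4, 292.3, 53.8]
tcp_rot: [-3.141, -0.001, -0.152]
contact_force: [0.1, -0.1, 1.8]
grip_width: 55.8
```

drive_tool(
  deltas=[
    {"hand": 1, "tx": 0, "ty": 0, "tz": -0.4, "wx": 0, "wy": 0, "wz": 0},
    {"hand": 1, "tx": 0, "ty": 0, "tz": -0.8, "wx": 0, "wy": 0, "wz": 0},
    {"hand": 1, "tx": 0, "ty": 0, "tz": -0.9, "wx": 0, "wy": 0, "wz": 0},
    {"hand": 1, "tx": 0, "ty": 0, "tz": -0.6, "wx": 0, "wy": 0, "wz": 0},
    {"hand": 1, "tx": 0.2, "ty": 0.4, "tz": -0.3, "wx": 0, "wy": 0, "wz": 0},
    {"hand": 1, "tx": 0.33, "ty": 0.72, "tz": 0, "wx": 0, "wy": 0, "wz": 0},
    {"hand": 1, "tx": 0.33, "ty": 0.72, "tz": 0, "wx": 0, "wy": 0, "wz": 0},
    {"hand": 1, "tx": 0.33, "ty": 0.72, "tz": 0, "wx": 0, "wy": 0, "wz": 0},
    {"hand": 1, "tx": 0.33, "ty": 0.72, "tz": 0, "wx": 0, "wy": 0, "wz": 0},
    {"hand": 1, "tx": 0.33, "ty": 0.72, "tz": 0, "wx": 0, "wy": 0, "wz": 0},
    {"hand": 1, "tx": 0.33, "ty": 0.72, "tz": 0, "wx": 0, "wy": 0, "wz": 0},
    {"hand": 1, "tx": 0.33, "ty": 0.72, "tz": 0, "wx": 0, "wy": 0, "wz": 0},
    {"hand": 1, "tx": 0.33, "ty": 0.72, "tz": 0, "wx": 0, "wy": 0, "wz": 0},
    {"hand": 1, "tx": 0.33, "ty": 0.72, "tz": 0, "wx": 0, "wy": 0, "wz": 0},
    {"hand": 1, "tx": 0.33, "ty": 0.72, "tz": 0, "wx": 0, "wy": 0, "wz": 0},
    {"hand": 1, "tx": 0.2, "ty": 0.5, "tz": 0, "wx": 0, "wy": 0, "wz": 0},
    {"hand": 1, "tx": 0, "ty": 0, "tz": 0, "wx": 0, "wy": 0, "wz": 0},
    {"hand": 1, "tx": 0, "ty": 0, "tz": 0, "wx": 0, "wy": 0, "wz": 0},
  ],
)

```text
time: 6.37
tool_pos: [671.1, -51.6, 172.8]
tcp_rot: [-3.141, 0.001, -0.155]
contact_force: [0.1, 0.2, -1.0]
grip_width: 55.7
```

```bash
python3 - <<'E'
from h import *
o=get_obs(); p=o['tool_pos']; print(p,o['tcp_rot'],o['contact_force'],o['grip_width'])
a=capture("scene"); cv2.imwrite("pics/s2.png",a[:,:,::-1])
crop("pics/s2.png",270,130,400,270,4.2,"pics/s2c.png")
a=capture("top"); cv2.imwrite("pics/t2.png",a[:,:,::-1])
crop("pics/t2.png",280,105,400,245,4.2,"pics/t2c.png")
E
```

```text
[671.08627299 -51.64312685 172.77858315] [-3.14136453e+00  1.23160061e-03 -1.54691539e-01] [ 0.14712945  0.18442763 -0.96262217] 55.7494683921654
```

View pics/s2c.png

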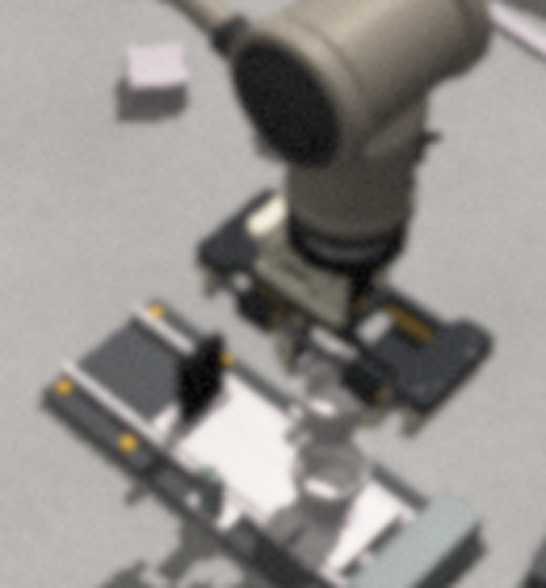

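View pics/t2c.png

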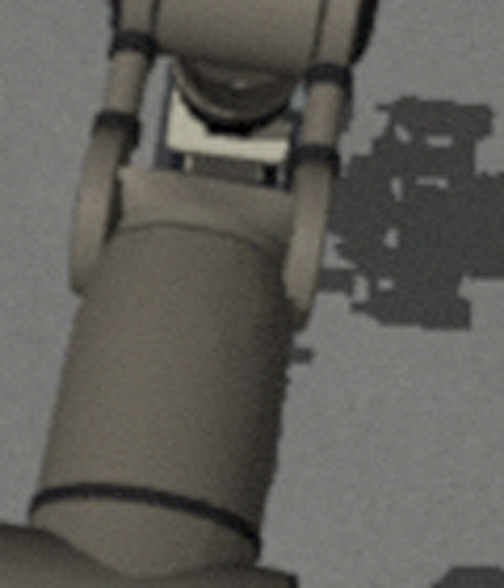

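drive_tool(
  deltas=[
    {"hand": 1, "tx": 0.065, "ty": 0.065, "tz": 0, "wx": 0, "wy": 0, "wz": 0},
    {"hand": 1, "tx": 0, "ty": 0, "tz": 0.3, "wx": 0, "wy": 0, "wz": 0},
    {"hand": 1, "tx": 0, "ty": 0, "tz": 0.4, "wx": 0, "wy": 0, "wz": 0},
    {"hand": 1, "tx": 0, "ty": 0, "tz": 0.3, "wx": 0, "wy": 0, "wz": 0},
    {"hand": 1, "tx": 0, "ty": 0, "tz": 0.3, "wx": 0, "wy": 0, "wz": 0},
    {"hand": 1, "tx": 0, "ty": 0, "tz": 0, "wx": 0, "wy": 0, "wz": 0},
  ],
)

```text
time: 6.97
tool_pos: [672.0, -52.4, 118.3]
tcp_rot: [-3.141, 0.005, -0.151]
contact_force: [-1.0, -0.1, -1.4]
grip_width: 55.6
```

drive_tool(
  deltas=[
    {"hand": 1, "tx": 0.02, "ty": 0.03, "tz": 0.1, "wx": 0, "wy": 0, "wz": 0},
    {"hand": 1, "tx": 0, "ty": 0, "tz": 0.1, "wx": 0, "wy": 0, "wz": 0},
    {"hand": 1, "tx": 0, "ty": 0, "tz": 0.1, "wx": 0, "wy": 0, "wz": 0},
    {"hand": 1, "tx": 0, "ty": 0, "tz": 0, "wx": 0, "wy": 0, "wz": 0},
  ],
)

```text
time: 7.3
tool_pos: [673.9, -54.7, 109.0]
tcp_rot: [3.142, 0.001, -0.152]
contact_force: [-0.9, 0.2, -1.6]
grip_width: 55.7
```

drive_tool(
  deltas=[
    {"hand": 1, "tx": 0, "ty": 0, "tz": 0.1, "wx": 0, "wy": 0, "wz": 0},
    {"hand": 1, "tx": 0, "ty": 0, "tz": 0.06, "wx": 0, "wy": 0, "wz": 0},
    {"hand": 1, "tx": 0, "ty": 0, "tz": 0, "wx": 0, "wy": 0, "wz": 0},
    {"hand": 1, "tx": 0, "ty": 0, "tz": 0, "wx": 0, "wy": 0, "wz": 0},
  ],
)

```text
time: 7.63
tool_pos: [674.1, -54.7, 103.0]
tcp_rot: [3.142, 0.0, -0.152]
contact_force: [-0.4, 0.4, -1.2]
grip_width: 56.0
```

drive_tool(
  deltas=[
    {"hand": 1, "tx": 0, "ty": 0, "tz": 0.05, "wx": 0, "wy": 0, "wz": 0},
    {"hand": 1, "tx": 0, "ty": 0, "tz": 0.03, "wx": 0, "wy": 0, "wz": 0},
    {"hand": 1, "tx": 0, "ty": 0, "tz": 0, "wx": 0, "wy": 0, "wz": 0},
    {"hand": 1, "tx": 0, "ty": 0, "tz": 0, "wx": 0, "wy": 0, "wz": 0},
  ],
)

```text
time: 7.97
tool_pos: [674.1, -54.7, 99.9]
tcp_rot: [3.142, -0.0, -0.152]
contact_force: [0.1, -1.2, -1.2]
grip_width: 55.7
```

drive_tool(
  deltas=[
    {"hand": 1, "tx": 0, "ty": 0, "tz": 0.03, "wx": 0, "wy": 0, "wz": 0},
    {"hand": 1, "tx": 0, "ty": 0, "tz": 0, "wx": 0, "wy": 0, "wz": 0},
    {"hand": 1, "tx": 0, "ty": 0, "tz": 0, "wx": 0, "wy": 0, "wz": 0},
  ],
)

```text
time: 8.22
tool_pos: [674.3, -54.7, 99.7]
tcp_rot: [3.141, -0.001, -0.152]
contact_force: [-2.1, 0.5, 5.0]
grip_width: 55.7
```

The contact force is +5 N at z=99.7, and I expected contact at 99.8, so the cup is nested. Releasing.

drive_tool(
  deltas=[
    {"hand": -1, "tx": 0, "ty": 0, "tz": 0, "wx": 0, "wy": 0, "wz": 0},
    {"hand": -1, "tx": 0, "ty": 0, "tz": 0, "wx": 0, "wy": 0, "wz": 0},
    {"hand": -1, "tx": 0, "ty": 0, "tz": 0, "wx": 0, "wy": 0, "wz": 0},
    {"hand": -1, "tx": 0, "ty": 0, "tz": 0, "wx": 0, "wy": 0, "wz": 0},
    {"hand": -1, "tx": 0, "ty": 0, "tz": 0, "wx": 0, "wy": 0, "wz": 0},
    {"hand": -1, "tx": 0, "ty": 0, "tz": -0.2, "wx": 0, "wy": 0, "wz": 0},
    {"hand": -1, "tx": 0, "ty": 0, "tz": -0.6, "wx": 0, "wy": 0, "wz": 0},
    {"hand": -1, "tx": 0, "ty": 0, "tz": -0.8, "wx": 0, "wy": 0, "wz": 0},
    {"hand": -1, "tx": 0, "ty": 0, "tz": -0.6, "wx": 0, "wy": 0, "wz": 0},
    {"hand": -1, "tx": 0, "ty": 0, "tz": 0, "wx": 0, "wy": 0, "wz": 0},
  ],
)

```text
time: 9.05
tool_pos: [676.8, -55.1, 193.9]
tcp_rot: [3.141, -0.011, -0.152]
contact_force: [-0.3, -0.9, 0.6]
grip_width: 91.6
```

```bash
python3 - <<'E'
from h import *
o=get_obs(); p=o['tool_pos']; print(p,o['tcp_rot'],o['contact_force'],o['grip_width'])
a=capture("scene"); cv2.imwrite("pics/s3.png",a[:,:,::-1])
crop("pics/s3.png",270,170,400,290,5,"pics/s3c.png")
E
```

```text
[676.76440079 -55.12097697 193.87239078] [ 3.14109517 -0.01116997 -0.15217129] [-0.3313028  -0.93479408  0.56321751] 91.62299392182562
```

View pics/s3c.png

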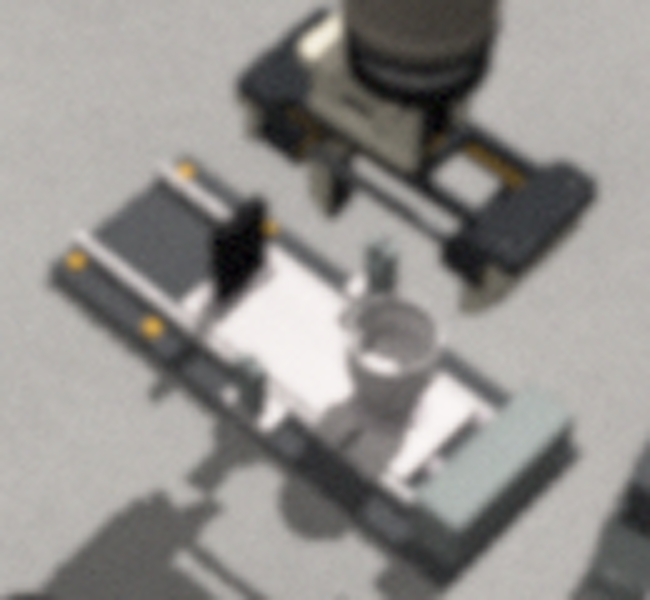

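The scene picture shows two cups nested upright, rim centre at crop (393,332). On to the second cup.

drive_tool(
  deltas=[
    {"hand": -1, "tx": -0.53, "ty": -0.6, "tz": 0, "wx": 0, "wy": 0, "wz": 0},
    {"hand": -1, "tx": -0.54, "ty": -0.6, "tz": 0, "wx": 0, "wy": 0, "wz": 0},
    {"hand": -1, "tx": -0.54, "ty": -0.6, "tz": 0, "wx": 0, "wy": 0, "wz": 0},
    {"hand": -1, "tx": -0.54, "ty": -0.6, "tz": 0, "wx": 0, "wy": 0, "wz": 0},
    {"hand": -1, "tx": -0.54, "ty": -0.6, "tz": 0, "wx": 0, "wy": 0, "wz": 0},
    {"hand": -1, "tx": -0.54, "ty": -0.6, "tz": 0, "wx": 0, "wy": 0, "wz": 0},
    {"hand": -1, "tx": -0.54, "ty": -0.6, "tz": 0, "wx": 0, "wy": 0, "wz": 0},
    {"hand": -1, "tx": -0.54, "ty": -0.6, "tz": 0, "wx": 0, "wy": 0, "wz": 0},
    {"hand": -1, "tx": -0.54, "ty": -0.6, "tz": 0, "wx": 0, "wy": 0, "wz": 0},
    {"hand": -1, "tx": -0.54, "ty": -0.6, "tz": 0, "wx": 0, "wy": 0, "wz": 0},
    {"hand": -1, "tx": -0.54, "ty": -0.6, "tz": 0, "wx": 0, "wy": 0, "wz": 0},
    {"hand": -1, "tx": -0.54, "ty": -0.6, "tz": 0, "wx": 0, "wy": 0, "wz": 0},
    {"hand": -1, "tx": -0.54, "ty": -0.6, "tz": 0, "wx": 0, "wy": 0, "wz": 0},
    {"hand": -1, "tx": 0, "ty": 0, "tz": 0, "wx": 0, "wy": 0, "wz": 0},
    {"hand": -1, "tx": 0, "ty": 0, "tz": 0.7, "wx": 0, "wy": 0, "wz": 0},
    {"hand": -1, "tx": 0, "ty": 0, "tz": 0.8, "wx": 0, "wy": 0, "wz": 0},
    {"hand": -1, "tx": 0, "ty": 0, "tz": 0.6, "wx": 0, "wy": 0, "wz": 0},
    {"hand": -1, "tx": 0, "ty": 0, "tz": 0, "wx": 0, "wy": 0, "wz": 0},
    {"hand": -1, "tx": 0, "ty": 0, "tz": 0, "wx": 0, "wy": 0, "wz": 0},
  ],
)

```text
time: 10.68
tool_pos: [443.6, 295.4, 101.6]
tcp_rot: [3.139, 0.003, -0.153]
contact_force: [0.9, 0.3, 0.2]
grip_width: 92.0
```

```bash
python3 - <<'E'
from h import *
a=capture("scene"); cv2.imwrite("pics/s4.png",a[:,:,::-1])
crop("pics/s4.png",270,70,430,230,3.7,"pics/s4c.png")
E
```

```text
(no output)
```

View pics/s4c.png

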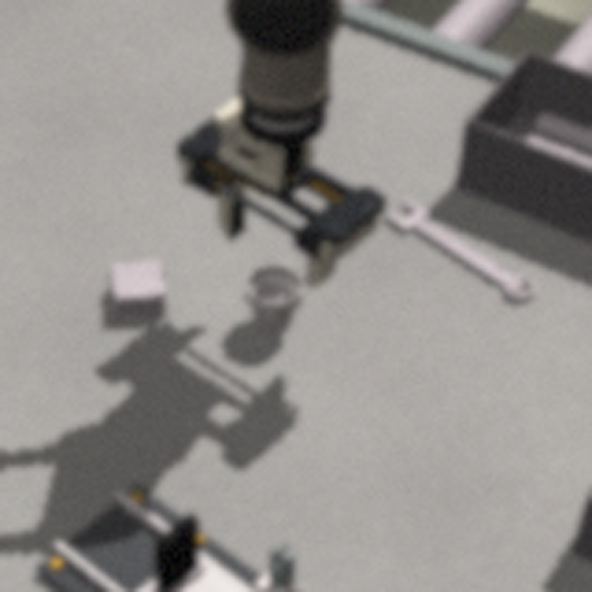

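The cup at crop (275,288) lies between the fingers. Descending.

drive_tool(
  deltas=[
    {"hand": -1, "tx": 0.07, "ty": 0, "tz": 0.2, "wx": 0, "wy": 0, "wz": 0},
    {"hand": -1, "tx": 0, "ty": 0, "tz": 0.4, "wx": 0, "wy": 0, "wz": 0},
    {"hand": -1, "tx": 0, "ty": 0, "tz": 0.4, "wx": 0, "wy": 0, "wz": 0},
    {"hand": -1, "tx": 0, "ty": 0, "tz": 0.18, "wx": 0, "wy": 0, "wz": 0},
    {"hand": -1, "tx": 0, "ty": 0, "tz": 0, "wx": 0, "wy": 0, "wz": 0},
    {"hand": -1, "tx": 0, "ty": 0, "tz": 0, "wx": 0, "wy": 0, "wz": 0},
  ],
)

```text
time: 11.23
tool_pos: [447.6, 295.9, 56.1]
tcp_rot: [-3.141, -0.001, -0.152]
contact_force: [-0.2, -0.1, -0.6]
grip_width: 92.1
```

drive_tool(
  deltas=[
    {"hand": -1, "tx": 0, "ty": 0.02, "tz": 0.05, "wx": 0, "wy": 0, "wz": 0},
    {"hand": 1, "tx": 0, "ty": 0, "tz": 0, "wx": 0, "wy": 0, "wz": 0},
    {"hand": 1, "tx": 0, "ty": 0, "tz": 0, "wx": 0, "wy": 0, "wz": 0},
    {"hand": 1, "tx": 0, "ty": 0, "tz": 0, "wx": 0, "wy": 0, "wz": 0},
    {"hand": 1, "tx": 0, "ty": 0, "tz": 0, "wx": 0, "wy": 0, "wz": 0},
    {"hand": 1, "tx": 0, "ty": 0, "tz": 0, "wx": 0, "wy": 0, "wz": 0},
    {"hand": 1, "tx": 0, "ty": 0, "tz": 0, "wx": 0, "wy": 0, "wz": 0},
    {"hand": 1, "tx": 0, "ty": 0, "tz": 0, "wx": 0, "wy": 0, "wz": 0},
    {"hand": 1, "tx": 0, "ty": 0, "tz": 0, "wx": 0, "wy": 0, "wz": 0},
  ],
)

```text
time: 11.98
tool_pos: [446.9, 295.0, 53.6]
tcp_rot: [3.142, -0.0, -0.152]
contact_force: [-0.9, -0.2, 1.5]
grip_width: 55.1
```

drive_tool(
  deltas=[
    {"hand": 1, "tx": 0, "ty": 0, "tz": -0.4, "wx": 0, "wy": 0, "wz": 0},
    {"hand": 1, "tx": 0, "ty": 0, "tz": -0.9, "wx": 0, "wy": 0, "wz": 0},
    {"hand": 1, "tx": 0, "ty": 0, "tz": -0.9, "wx": 0, "wy": 0, "wz": 0},
    {"hand": 1, "tx": 0, "ty": 0, "tz": -0.9, "wx": 0, "wy": 0, "wz": 0},
    {"hand": 1, "tx": 0.3, "ty": 0.34, "tz": -0.4, "wx": 0, "wy": 0, "wz": 0},
    {"hand": 1, "tx": 0.52, "ty": 0.58, "tz": 0, "wx": 0, "wy": 0, "wz": 0},
    {"hand": 1, "tx": 0.52, "ty": 0.58, "tz": 0, "wx": 0, "wy": 0, "wz": 0},
    {"hand": 1, "tx": 0.52, "ty": 0.58, "tz": 0, "wx": 0, "wy": 0, "wz": 0},
    {"hand": 1, "tx": 0.52, "ty": 0.58, "tz": 0, "wx": 0, "wy": 0, "wz": 0},
    {"hand": 1, "tx": 0.52, "ty": 0.58, "tz": 0, "wx": 0, "wy": 0, "wz": 0},
    {"hand": 1, "tx": 0.52, "ty": 0.58, "tz": 0, "wx": 0, "wy": 0, "wz": 0},
    {"hand": 1, "tx": 0.52, "ty": 0.58, "tz": 0, "wx": 0, "wy": 0, "wz": 0},
    {"hand": 1, "tx": 0.52, "ty": 0.58, "tz": 0, "wx": 0, "wy": 0, "wz": 0},
    {"hand": 1, "tx": 0.52, "ty": 0.58, "tz": 0, "wx": 0, "wy": 0, "wz": 0},
    {"hand": 1, "tx": 0.52, "ty": 0.58, "tz": 0, "wx": 0, "wy": 0, "wz": 0},
    {"hand": 1, "tx": 0.52, "ty": 0.58, "tz": 0, "wx": 0, "wy": 0, "wz": 0},
    {"hand": 1, "tx": 0.52, "ty": 0.58, "tz": 0, "wx": 0, "wy": 0, "wz": 0},
    {"hand": 1, "tx": 0.39, "ty": 0.46, "tz": 0, "wx": 0, "wy": 0, "wz": 0},
    {"hand": 1, "tx": 0, "ty": 0, "tz": 0, "wx": 0, "wy": 0, "wz": 0},
    {"hand": 1, "tx": 0, "ty": 0, "tz": 0, "wx": 0, "wy": 0, "wz": 0},
  ],
)

```text
time: 13.65
tool_pos: [673.8, -55.1, 192.4]
tcp_rot: [-3.141, 0.002, -0.154]
contact_force: [-0.1, 0.9, -1.2]
grip_width: 55.2
```

drive_tool(
  deltas=[
    {"hand": 1, "tx": 0, "ty": 0, "tz": 0, "wx": 0, "wy": 0, "wz": 0},
    {"hand": 1, "tx": 0, "ty": 0, "tz": 0, "wx": 0, "wy": 0, "wz": 0},
  ],
)

```text
time: 13.82
tool_pos: [673.3, -52.7, 193.4]
tcp_rot: [-3.141, 0.001, -0.151]
contact_force: [-0.3, -0.2, -1.1]
grip_width: 55.1
```

drive_tool(
  deltas=[
    {"hand": 1, "tx": 0.025, "ty": 0.045, "tz": 0, "wx": 0, "wy": 0, "wz": 0},
    {"hand": 1, "tx": 0, "ty": 0, "tz": 0.3, "wx": 0, "wy": 0, "wz": 0},
    {"hand": 1, "tx": 0, "ty": 0, "tz": 0.4, "wx": 0, "wy": 0, "wz": 0},
    {"hand": 1, "tx": 0, "ty": 0, "tz": 0.3, "wx": 0, "wy": 0, "wz": 0},
    {"hand": 1, "tx": 0, "ty": 0, "tz": 0.3, "wx": 0, "wy": 0, "wz": 0},
    {"hand": 1, "tx": 0, "ty": 0, "tz": 0, "wx": 0, "wy": 0, "wz": 0},
    {"hand": 1, "tx": 0, "ty": 0, "tz": 0, "wx": 0, "wy": 0, "wz": 0},
    {"hand": 1, "tx": 0, "ty": 0, "tz": 0, "wx": 0, "wy": 0, "wz": 0},
  ],
)

```text
time: 14.48
tool_pos: [675.0, -55.6, 142.4]
tcp_rot: [3.141, -0.001, -0.152]
contact_force: [-0.8, 0.5, 0.7]
grip_width: 54.9
```

drive_tool(
  deltas=[
    {"hand": 1, "tx": -0.02, "ty": -0.02, "tz": 0.1, "wx": 0, "wy": 0, "wz": 0},
    {"hand": 1, "tx": 0, "ty": 0, "tz": 0.1, "wx": 0, "wy": 0, "wz": 0},
    {"hand": 1, "tx": 0, "ty": 0, "tz": 0.1, "wx": 0, "wy": 0, "wz": 0},
    {"hand": 1, "tx": 0, "ty": 0, "tz": 0.1, "wx": 0, "wy": 0, "wz": 0},
    {"hand": 1, "tx": 0, "ty": 0, "tz": 0.05, "wx": 0, "wy": 0, "wz": 0},
    {"hand": 1, "tx": 0, "ty": 0, "tz": 0, "wx": 0, "wy": 0, "wz": 0},
    {"hand": 1, "tx": 0, "ty": 0, "tz": 0, "wx": 0, "wy": 0, "wz": 0},
  ],
)

```text
time: 15.07
tool_pos: [673.8, -54.9, 123.3]
tcp_rot: [3.142, 0.0, -0.152]
contact_force: [-0.2, 0.2, -0.7]
grip_width: 55.5
```

drive_tool(
  deltas=[
    {"hand": 1, "tx": 0, "ty": 0, "tz": 0.05, "wx": 0, "wy": 0, "wz": 0},
    {"hand": 1, "tx": 0, "ty": 0, "tz": 0.04, "wx": 0, "wy": 0, "wz": 0},
    {"hand": 1, "tx": 0, "ty": 0, "tz": 0, "wx": 0, "wy": 0, "wz": 0},
    {"hand": 1, "tx": 0, "ty": 0, "tz": 0, "wx": 0, "wy": 0, "wz": 0},
  ],
)

```text
time: 15.4
tool_pos: [673.9, -54.9, 119.9]
tcp_rot: [3.142, 0.0, -0.152]
contact_force: [0.9, -0.4, -1.5]
grip_width: 55.4
```

drive_tool(
  deltas=[
    {"hand": 1, "tx": 0, "ty": 0, "tz": 0.03, "wx": 0, "wy": 0, "wz": 0},
    {"hand": 1, "tx": 0, "ty": 0, "tz": 0, "wx": 0, "wy": 0, "wz": 0},
    {"hand": 1, "tx": 0, "ty": 0, "tz": 0, "wx": 0, "wy": 0, "wz": 0},
  ],
)

```text
time: 15.65
tool_pos: [674.2, -54.9, 119.5]
tcp_rot: [3.141, -0.001, -0.152]
contact_force: [-0.1, 0.4, 3.2]
grip_width: 55.7
```

Contact again at the expected height, z=119.5. I'll release and rise.

drive_tool(
  deltas=[
    {"hand": -1, "tx": 0, "ty": 0, "tz": 0, "wx": 0, "wy": 0, "wz": 0},
    {"hand": -1, "tx": 0, "ty": 0, "tz": 0, "wx": 0, "wy": 0, "wz": 0},
    {"hand": -1, "tx": 0, "ty": 0, "tz": 0, "wx": 0, "wy": 0, "wz": 0},
    {"hand": -1, "tx": 0, "ty": 0, "tz": 0, "wx": 0, "wy": 0, "wz": 0},
    {"hand": -1, "tx": 0, "ty": 0, "tz": 0, "wx": 0, "wy": 0, "wz": 0},
    {"hand": -1, "tx": 0, "ty": 0, "tz": -0.2, "wx": 0, "wy": 0, "wz": 0},
    {"hand": -1, "tx": 0, "ty": 0, "tz": -0.6, "wx": 0, "wy": 0, "wz": 0},
    {"hand": -1, "tx": 0, "ty": 0, "tz": -0.8, "wx": 0, "wy": 0, "wz": 0},
    {"hand": -1, "tx": 0, "ty": 0, "tz": -0.6, "wx": 0, "wy": 0, "wz": 0},
    {"hand": -1, "tx": 0, "ty": 0, "tz": 0, "wx": 0, "wy": 0, "wz": 0},
    {"hand": -1, "tx": 0, "ty": 0, "tz": 0, "wx": 0, "wy": 0, "wz": 0},
  ],
)

```text
time: 16.57
tool_pos: [674.7, -55.0, 209.2]
tcp_rot: [3.141, -0.004, -0.152]
contact_force: [-0.3, 0.2, -0.5]
grip_width: 91.7
```

```bash
python3 - <<'E'
from h import *
a=capture("scene"); cv2.imwrite("pics/s5.png",a[:,:,::-1])
crop("pics/s5.png",270,170,400,290,5,"pics/s5c.png")
E
```

```text
(no output)
```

View pics/s5c.png

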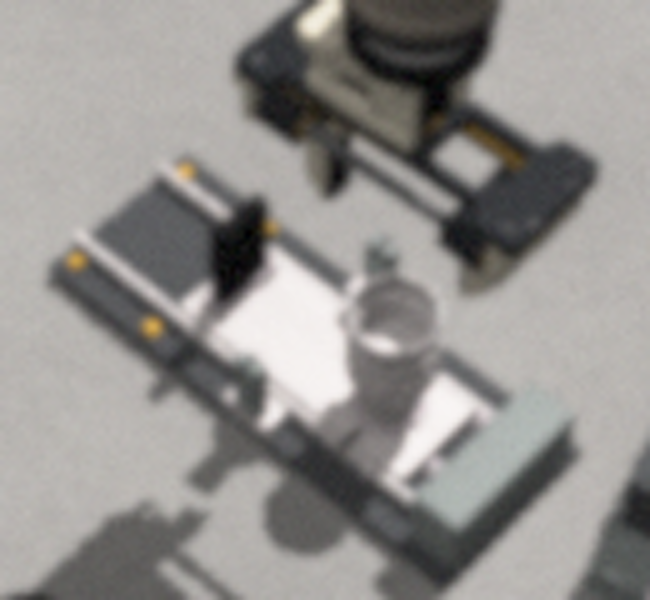

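Three cups are stacked upright, with the top rim at crop (393,315). I'll average several frames to find the gate lines.

```bash
python3 - <<'E'
from h import *
acc=np.mean([capture("scene").astype(float) for _ in range(12)],0)
np.save("pics/savg.npy",acc)
a=acc.clip(0,255).astype(np.uint8)[:,:,::-1]
im=cv2.resize(a[205:275,290:370],None,fx=9,fy=8.5,interpolation=cv2.INTER_LANCZOS4); cv2.imwrite("pics/s6c.png",im)
t=capture("top"); cv2.imwrite("pics/t6.png",t[:,:,::-1]); crop("pics/t6.png",290,105,380,230,4.8,"pics/t6c.png")
E
```

```text
(no output)
```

View pics/s6c.png

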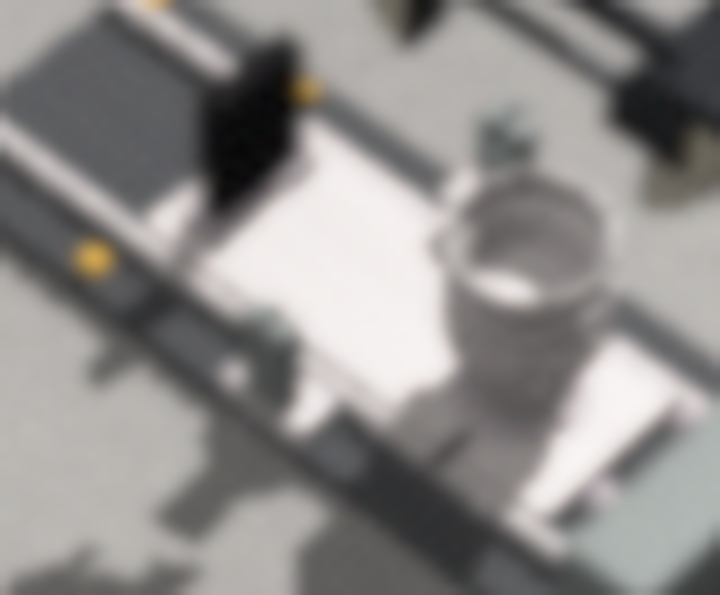

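View pics/t6c.png

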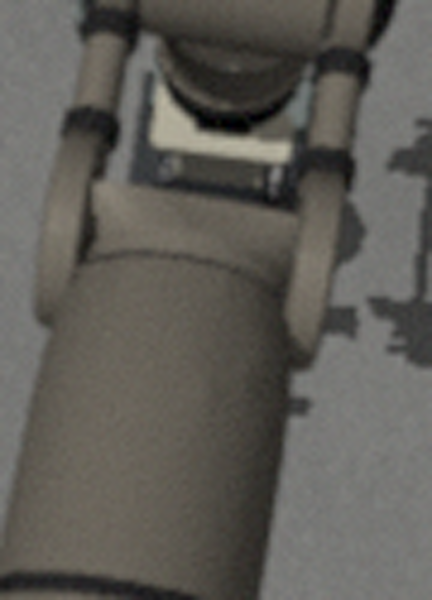

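drive_tool(
  deltas=[
    {"hand": -1, "tx": -0.3, "ty": -0.9, "tz": 0, "wx": 0, "wy": 0, "wz": 0},
    {"hand": -1, "tx": -0.3, "ty": -0.9, "tz": 0, "wx": 0, "wy": 0, "wz": 0},
    {"hand": -1, "tx": -0.3, "ty": -0.9, "tz": 0, "wx": 0, "wy": 0, "wz": 0},
    {"hand": -1, "tx": -0.3, "ty": -0.9, "tz": 0, "wx": 0, "wy": 0, "wz": 0},
    {"hand": -1, "tx": -0.3, "ty": -0.9, "tz": 0, "wx": 0, "wy": 0, "wz": 0},
    {"hand": -1, "tx": -0.3, "ty": -0.9, "tz": 0, "wx": 0, "wy": 0, "wz": 0},
    {"hand": -1, "tx": -0.3, "ty": -0.9, "tz": 0, "wx": 0, "wy": 0, "wz": 0},
    {"hand": -1, "tx": -0.3, "ty": -0.9, "tz": 0, "wx": 0, "wy": 0, "wz": 0},
  ],
)

```text
time: 17.93
tool_pos: [622.1, 246.1, 206.9]
tcp_rot: [-3.141, -0.0, -0.152]
contact_force: [0.2, -0.6, -0.3]
grip_width: 91.7
```

```bash
python3 - <<'E'
from h import *
for n in("top","scene"):
    acc=np.mean([capture(n).astype(float) for _ in range(16)],0)
    np.save(f"pics/{n}avg.npy",acc)
a=np.load("pics/topavg.npy").clip(0,255).astype(np.uint8)[:,:,::-1]
cv2.imwrite("pics/t7.png",cv2.resize(a[130:195,300:368],None,fx=9,fy=9,interpolation=cv2.INTER_CUBIC))
a=np.load("pics/sceneavg.npy").clip(0,255).astype(np.uint8)[:,:,::-1]
cv2.imwrite("pics/s7.png",cv2.resize(a[205:270,290:375],None,fx=9,fy=9,interpolation=cv2.INTER_CUBIC))
print(get_obs()['tool_pos'],get_obs()['time'])
E
```

```text
[622.70768448 244.3511113  206.70646943] 19.5333
```

View pics/t7.png

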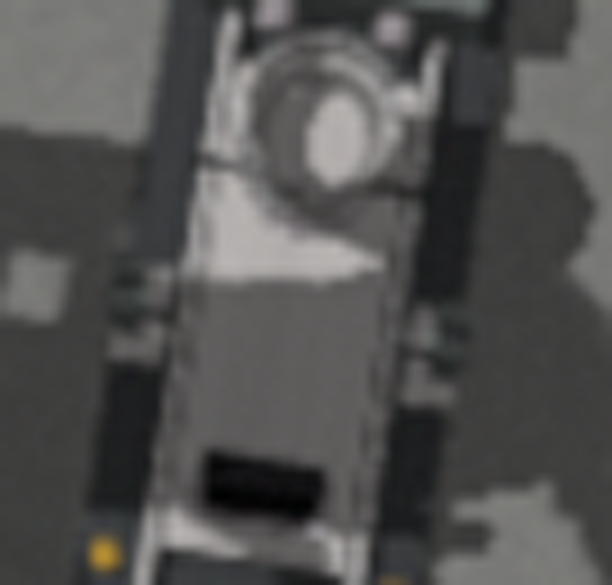

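View pics/s7.png

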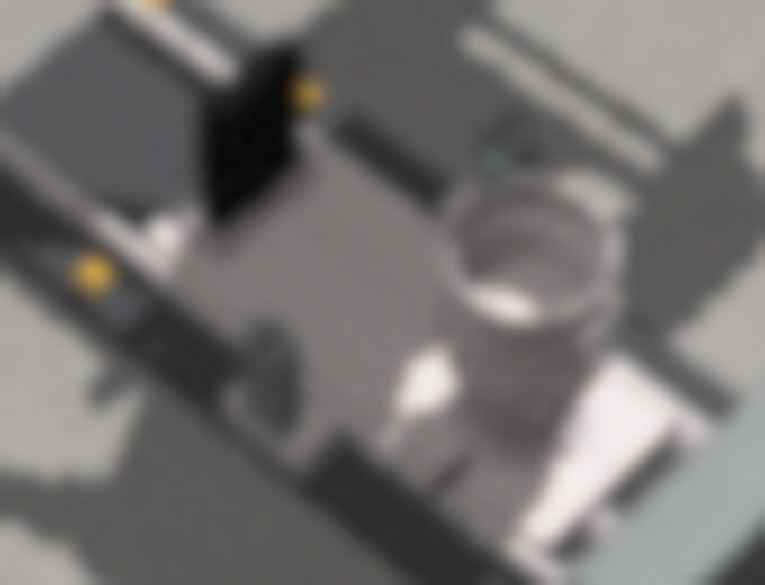

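```bash
python3 - <<'E'
from h import *
a=np.load("pics/topavg.npy").mean(2)
def z(x0,y0,x1,y1,s):
    c=a[y0:y1,x0:x1]; c=(c-c.min())/(c.max()-c.min())*255
    return cv2.resize(c.astype(np.float32),None,fx=s,fy=s,interpolation=cv2.INTER_CUBIC).clip(0,255)
L=z(309,154,325,174,24); Rr=z(342,160,358,180,24)
cv2.imwrite("pics/t8.png",np.hstack([L,Rr]))
np.set_printoptions(linewidth=220)
print(a[156:172,309:322].round().astype(int)); print(a[162:178,342:354].round().astype(int))
E
```

```text
[[ 63  63  66  71  76  71  62  60  62  60  58  71 144]
 [ 63  64  66  67  70  65  60  60  60  62  59  85 148]
 [ 63  62  64  60  56  56  59  62  62  62  64 105 151]
 [ 63  61  66  60  55  59  65  74  84  90  82 123 144]
 [ 63  64  65  57  49  48  56  86 107 117  94 114 121]
 [ 64  63  63  52  42  43  52  79  96 103  78  89  88]
 [ 63  63  58  59  60  61  72  86  93  87  61  78  76]
 [ 63  63  59  58  60  62  70  82  86  77  56  77  75]
 [ 62  61  58  51  51  52  51  60  65  57  55  86  83]
 [ 62  62  59  48  41  42  54  67  67  50  58  89  89]
 [ 62  63  63  63  58  52  68  90  99  74  72  82  87]
 [ 62  62  61  78  83  77  80  94 102  78  82  81  83]
 [ 62  62  62  85  96  95  96  97  90  65  77  75  82]
 [ 64  63  63  80  87  84  86  88  79  55  75  72  80]
 [ 63  64  53  47  48  48  53  63  59  53  84  79  80]
 [ 63  64  53  38  31  29  33  36  35  55  90  90  86]]
[[ 85  86  78  53  33  31  32  30  33  43  58  63]
 [ 82  91  80  50  47  47  39  43  45  49  59  62]
 [ 76  84  72  54  70  76  58  57  57  59  63  61]
 [ 76  79  69  63  85  93  71  51  54  57  63  64]
 [ 79  87  73  74  92  98  74  47  44  46  56  63]
 [ 81  89  74  82  97 104  83  54  49  45  55  63]
 [ 85  79  58  67  82  87  75  61  61  58  59  63]
 [ 83  78  53  56  64  54  50  55  56  57  60  62]
 [ 88  76  56  79  91  70  43  40  44  52  57  61]
 [ 83  72  58  83  94  76  52  44  49  57  61  62]
 [ 79  68  64  86  96  86  76  71  64  62  63  62]
 [ 78  64  71  94  98  96  97  96  80  63  63  62]
 [ 76  59  65  87  89  85  87  90  76  64  62  61]
 [ 81  56  38  47  50  47  54  64  65  62  61  63]
 [ 84  53  33  29  31  30  34  47  59  63  63  62]
 [ 74  40  29  30  31  30  32  44  56  62  63  63]][ WARN:0@0.515] global loadsave.cpp:1063 imwrite_ Unsupported depth image for selected encoder is fallbacked to CV_8U.
```

View pics/t8.png

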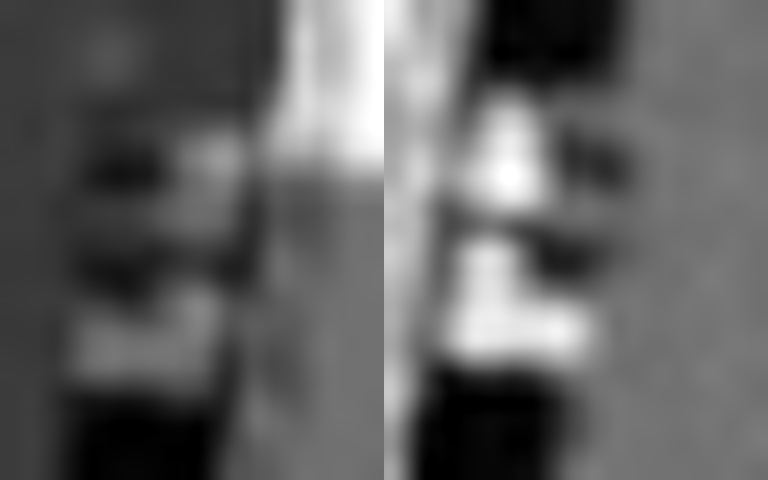

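```bash
python3 - <<'E'
from h import *
a=np.load("pics/topavg.npy").mean(2)
def P(uv,z): return back("top",uv,z)
S=np.array([673.8,-54.9]); 
for yaw in(-.150,-.158):
  ex=np.array([np.cos(yaw),np.sin(yaw)]); ey=np.array([-ex[1],ex[0]])
  def sh(n,uv,z):
    w=P(uv,z)[:2]-S; print(n,z,(w@ex).round(1),(w@ey).round(1))
  sh("postL",(313.3,161.2),75); sh("postR",(349.7,166.3),75)
  for z in(12,18,24): sh("footL",(316.5,164.35),z); sh("footR",(346.3,169.),z)
# pointers
np.set_printoptions(linewidth=220)
print(a[143:154,318:332].round().astype(int)); print(a[145:157,338:352].round().astype(int))
E
```

```text
postL 75 -58.2 61.9
postR 75 -59.7 -55.9
footL 12 -54.4 53.1
footR 12 -57.3 -48.3
footL 18 -55.6 52.9
footR 18 -58.5 -48.1
footL 24 -56.8 52.6
footR 24 -59.7 -47.9
postL 75 -58.7 61.4
postR 75 -59.3 -56.4
footL 12 -54.9 52.7
footR 12 -56.9 -48.8
footL 18 -56.1 52.4
footR 18 -58.1 -48.6
footL 24 -57.3 52.1
footR 24 -59.3 -48.4
[[ 61  62  62  58  71 143 135 147 166 129  81  75  87  93]
 [ 60  62  61  59  84 146 142 151 157 123  80  77  90  92]
 [ 61  61  62  62 101 155 155 157 141 121  96  80  89  92]
 [ 61  62  60  61 108 145 153 164 144 129 113  88  89  92]
 [ 62  61  60  52  78  93 124 144 132 112 111  97  88  93]
 [ 61  63  59  57  97  93 100 107 111 108 110  94  86  93]
 [ 63  62  58  75 141 138 147 158 133 116 105  90  83  87]
 [ 61  62  59  79 145 138 152 175 169 143 120 104  80  73]
 [ 62  61  60  89 149 147 156 176 176 151 129 118  89  69]
 [ 62  61  64 109 150 159 166 176 178 170 146 132 110  90]
 [ 62  60  67 121 142 160 175 177 179 178 163 136 114 108]]
[[175 175 156 133 144 144 113  73  79  68  37  29  31  31]
 [175 174 154 136 142 122  93  73  85  71  35  30  33  32]
 [174 169 146 138 133 104  90  79  88  73  36  31  31  31]
 [173 157 135 131 111  88  89  84  79  59  33  32  31  31]
 [154 133 119 100  77  78  80  83  78  53  34  31  32  31]
 [104  91  80  64  55  57  61  71  62  40  31  33  32  32]
 [ 74  74  71  63  61  60  46  46  41  29  29  31  30  31]
 [ 75  82  82  86  91  91  71  69  57  31  30  31  30  32]
 [ 82  82  86  92  94  93  77  86  72  38  31  31  31  33]
 [ 77  84  92  93  94  94  84  91  73  37  31  32  30  30]
 [ 83  88  93  93  92  92  90  83  59  33  30  32  32  32]
 [109  96  93  92  91  85  92  83  52  33  31  32  32  33]]
```

```bash
python3 - <<'E'
from h import *
S=np.array([673.8,-54.9])
for yaw in(-.150,-.158):
  ex=np.array([np.cos(yaw),np.sin(yaw)]); ey=np.array([-ex[1],ex[0]])
  def sh(n,uv,z):
    w=back("top",uv,z)[:2]-S; print(n,z,(w@ex).round(1),(w@ey).round(1))
  for z in(26,29): sh("pL",(322.6,147.45),z);sh("pL2",(324.5,147.9),z); sh("pR",(342.5,150.5),z);sh("pR",(345.,150.9),z)
E
```

```text
pL 26 2.4 39.8
pL2 26 1.7 33.3
pR 26 0.6 -27.6
pR 26 0.3 -36.0
pL 29 1.7 39.7
pL2 29 1.0 33.2
pR 29 -0.1 -27.5
pR 29 -0.4 -35.9
pL 26 2.1 39.8
pL2 26 1.5 33.3
pR 26 0.9 -27.5
pR 26 0.6 -36.0
pL 29 1.4 39.7
pL2 29 0.7 33.2
pR 29 0.1 -27.5
pR 29 -0.1 -35.9
```

drive_tool(
  deltas=[
    {"hand": -1, "tx": -0.09, "ty": 0.9, "tz": 0, "wx": 0, "wy": 0, "wz": 0.13},
    {"hand": -1, "tx": -0.09, "ty": 0.9, "tz": 0, "wx": 0, "wy": 0, "wz": 0},
    {"hand": -1, "tx": -0.09, "ty": 0.9, "tz": 0, "wx": 0, "wy": 0, "wz": 0},
    {"hand": -1, "tx": -0.09, "ty": 0.9, "tz": 0, "wx": 0, "wy": 0, "wz": 0},
    {"hand": -1, "tx": -0.09, "ty": 0.9, "tz": 0, "wx": 0, "wy": 0, "wz": 0},
    {"hand": -1, "tx": -0.09, "ty": 0.9, "tz": 0, "wx": 0, "wy": 0, "wz": 0},
    {"hand": -1, "tx": -0.09, "ty": 0.9, "tz": 0, "wx": 0, "wy": 0, "wz": 0},
    {"hand": -1, "tx": -0.09, "ty": 0.87, "tz": 0, "wx": 0, "wy": 0, "wz": 0},
    {"hand": -1, "tx": 0, "ty": 0, "tz": 0, "wx": 0, "wy": 0, "wz": 0},
    {"hand": -1, "tx": 0, "ty": 0, "tz": 0.9, "wx": 0, "wy": 0, "wz": 0},
    {"hand": -1, "tx": 0, "ty": 0, "tz": 0.9, "wx": 0, "wy": 0, "wz": 0},
    {"hand": -1, "tx": 0, "ty": 0, "tz": 0, "wx": 0, "wy": 0, "wz": 0},
    {"hand": -1, "tx": 0, "ty": 0, "tz": 0, "wx": 0, "wy": 0, "wz": 0},
    {"hand": -1, "tx": 0, "ty": 0, "tz": 0, "wx": 0, "wy": 0, "wz": 0},
  ],
)

```text
time: 20.7
tool_pos: [549.0, -33.9, 136.3]
tcp_rot: [3.141, -0.002, -0.163]
contact_force: [0.8, 0.9, -0.8]
grip_width: 91.8
```

```bash
python3 - <<'E'
from h import *
print(get_obs()['tool_pos'],get_obs()['tcp_rot'])
a=capture("scene"); cv2.imwrite("pics/s9.png",a[:,:,::-1])
crop("pics/s9.png",270,150,400,270,5,"pics/s9c.png")
E
```

```text
[549.00026227 -33.86894477 136.31333306] [ 3.14145031e+00 -2.04683997e-03 -1.63139435e-01]
```

View pics/s9c.png

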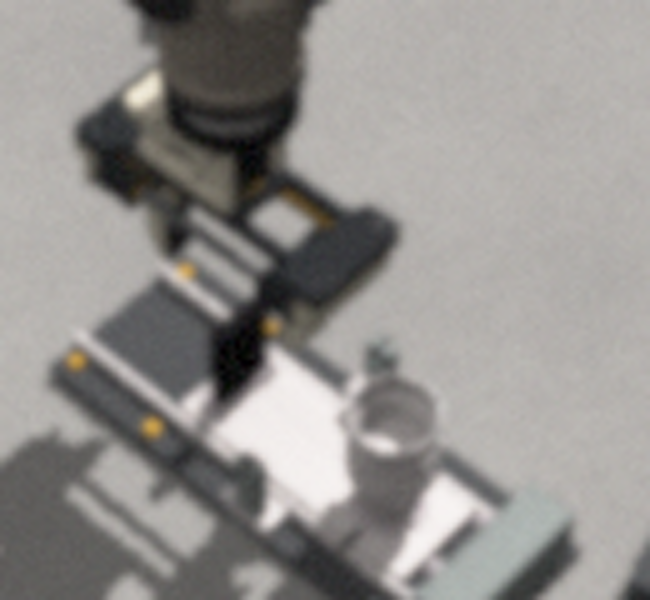

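The gripper straddles the grip at crop (240,350). Descending.

drive_tool(
  deltas=[
    {"hand": -1, "tx": 0.04, "ty": 0, "tz": 0.2, "wx": 0, "wy": 0, "wz": 0},
    {"hand": -1, "tx": 0, "ty": 0, "tz": 0.4, "wx": 0, "wy": 0, "wz": 0},
    {"hand": -1, "tx": 0, "ty": 0, "tz": 0.4, "wx": 0, "wy": 0, "wz": 0},
    {"hand": -1, "tx": 0, "ty": 0, "tz": 0.2, "wx": 0, "wy": 0, "wz": 0},
    {"hand": -1, "tx": 0, "ty": 0, "tz": 0, "wx": 0, "wy": 0, "wz": 0},
    {"hand": -1, "tx": 0, "ty": 0, "tz": 0, "wx": 0, "wy": 0, "wz": 0},
    {"hand": -1, "tx": 0, "ty": 0, "tz": 0, "wx": 0, "wy": 0, "wz": 0},
  ],
)

```text
time: 21.33
tool_pos: [550.3, -34.4, 87.8]
tcp_rot: [3.141, -0.002, -0.164]
contact_force: [0.9, -1.0, -0.0]
grip_width: 92.0
```

drive_tool(
  deltas=[
    {"hand": 1, "tx": 0, "ty": 0, "tz": 0, "wx": 0, "wy": 0, "wz": 0},
    {"hand": 1, "tx": 0, "ty": 0, "tz": 0, "wx": 0, "wy": 0, "wz": 0},
    {"hand": 1, "tx": 0, "ty": 0, "tz": 0, "wx": 0, "wy": 0, "wz": 0},
    {"hand": 1, "tx": 0, "ty": 0, "tz": 0, "wx": 0, "wy": 0, "wz": 0},
    {"hand": 1, "tx": 0, "ty": 0, "tz": 0, "wx": 0, "wy": 0, "wz": 0},
    {"hand": 1, "tx": 0, "ty": 0, "tz": 0, "wx": 0, "wy": 0, "wz": 0},
    {"hand": 1, "tx": 0, "ty": 0, "tz": 0, "wx": 0, "wy": 0, "wz": 0},
    {"hand": 1, "tx": 0, "ty": 0, "tz": 0, "wx": 0, "wy": 0, "wz": 0},
    {"hand": 1, "tx": 0, "ty": 0, "tz": 0, "wx": 0, "wy": 0, "wz": 0},
    {"hand": 1, "tx": 0, "ty": 0, "tz": 0, "wx": 0, "wy": 0, "wz": 0},
    {"hand": 1, "tx": 0, "ty": 0, "tz": 0, "wx": 0, "wy": 0, "wz": 0},
    {"hand": 1, "tx": 0, "ty": 0, "tz": 0, "wx": 0, "wy": 0, "wz": 0},
  ],
)

```text
time: 22.33
tool_pos: [549.5, -34.3, 86.7]
tcp_rot: [3.142, -0.0, -0.164]
contact_force: [-0.6, -0.3, -0.5]
grip_width: 16.0
```

```bash
python3 - <<'E'
from h import *
o=get_obs();print(o['tool_pos'],o['tcp_rot'],o['contact_force'],o['grip_width'])
E
```

```text
[549.54203938 -34.2682697   86.6903553 ] [ 3.14153197e+00 -5.15971356e-06 -1.63604162e-01] [-0.58565617 -0.30295366 -0.49580484] 16.035086591021965
```

drive_tool(
  deltas=[
    {"hand": 1, "tx": 0, "ty": 0, "tz": 0, "wx": 0, "wy": 0, "wz": 0},
    {"hand": 1, "tx": 0, "ty": 0, "tz": 0, "wx": 0, "wy": 0, "wz": 0},
    {"hand": 1, "tx": 0, "ty": 0, "tz": 0, "wx": 0, "wy": 0, "wz": 0},
    {"hand": 1, "tx": 0, "ty": 0, "tz": 0, "wx": 0, "wy": 0, "wz": 0},
  ],
)

```text
time: 22.67
tool_pos: [550.1, -34.4, 86.8]
tcp_rot: [-3.142, -0.001, -0.164]
contact_force: [3.9, -0.6, -2.8]
grip_width: 11.9
```

drive_tool(
  deltas=[
    {"hand": 1, "tx": -0.03, "ty": 0, "tz": 0, "wx": 0, "wy": 0, "wz": 0},
    {"hand": 1, "tx": -0.06, "ty": 0, "tz": 0, "wx": 0, "wy": 0, "wz": 0},
    {"hand": 1, "tx": -0.09, "ty": 0, "tz": 0, "wx": 0, "wy": 0, "wz": 0},
    {"hand": 1, "tx": -0.1, "ty": 0, "tz": 0, "wx": 0, "wy": 0, "wz": 0},
    {"hand": 1, "tx": -0.1, "ty": 0, "tz": 0, "wx": 0, "wy": 0, "wz": 0},
    {"hand": 1, "tx": -0.1, "ty": 0, "tz": 0, "wx": 0, "wy": 0, "wz": 0},
    {"hand": 1, "tx": -0.1, "ty": 0, "tz": 0, "wx": 0, "wy": 0, "wz": 0},
    {"hand": 1, "tx": -0.1, "ty": 0, "tz": 0, "wx": 0, "wy": 0, "wz": 0},
    {"hand": 1, "tx": -0.1, "ty": 0, "tz": 0, "wx": 0, "wy": 0, "wz": 0},
    {"hand": 1, "tx": -0.1, "ty": 0, "tz": 0, "wx": 0, "wy": 0, "wz": 0},
    {"hand": 1, "tx": -0.1, "ty": 0, "tz": 0, "wx": 0, "wy": 0, "wz": 0},
    {"hand": 1, "tx": -0.1, "ty": 0, "tz": 0, "wx": 0, "wy": 0, "wz": 0},
    {"hand": 1, "tx": -0.1, "ty": 0, "tz": 0, "wx": 0, "wy": 0, "wz": 0},
    {"hand": 1, "tx": -0.08, "ty": 0, "tz": 0, "wx": 0, "wy": 0, "wz": 0},
    {"hand": 1, "tx": -0.05, "ty": 0, "tz": 0, "wx": 0, "wy": 0, "wz": 0},
    {"hand": 1, "tx": -0.03, "ty": 0, "tz": 0, "wx": 0, "wy": 0, "wz": 0},
    {"hand": 1, "tx": 0, "ty": 0, "tz": 0, "wx": 0, "wy": 0, "wz": 0},
    {"hand": 1, "tx": 0, "ty": 0, "tz": 0, "wx": 0, "wy": 0, "wz": 0},
    {"hand": 1, "tx": 0, "ty": 0, "tz": 0, "wx": 0, "wy": 0, "wz": 0},
  ],
)

```text
time: 24.25
tool_pos: [497.8, -25.3, 86.7]
tcp_rot: [-3.141, -0.003, -0.164]
contact_force: [8.3, 1.8, -6.2]
grip_width: 12.2
```

```bash
python3 - <<'E'
from h import *
acc={n:np.mean([capture(n).astype(float) for _ in range(8)],0) for n in("scene","top")}
o=get_obs();print(o['tool_pos'],o['tcp_rot'],o['contact_force'],o['grip_width'],o['time'])
for n in acc: np.save(f"pics/{n}10.npy",acc[n]); cv2.imwrite(f"pics/{n}10.png",acc[n].clip(0,255).astype(np.uint8)[:,:,::-1])
crop("pics/scene10.png",280,200,370,270,8.5,"pics/s10c.png")
crop("pics/top10.png",290,105,380,230,4.8,"pics/t10c.png")
E
```

```text
[497.85528542 -25.30208003  86.74791395] [-3.14087908e+00 -2.72557557e-03 -1.63985326e-01] [ 7.63030938  2.82427595 -6.63871814] 11.750515021479108 25.05
```

View pics/s10c.png

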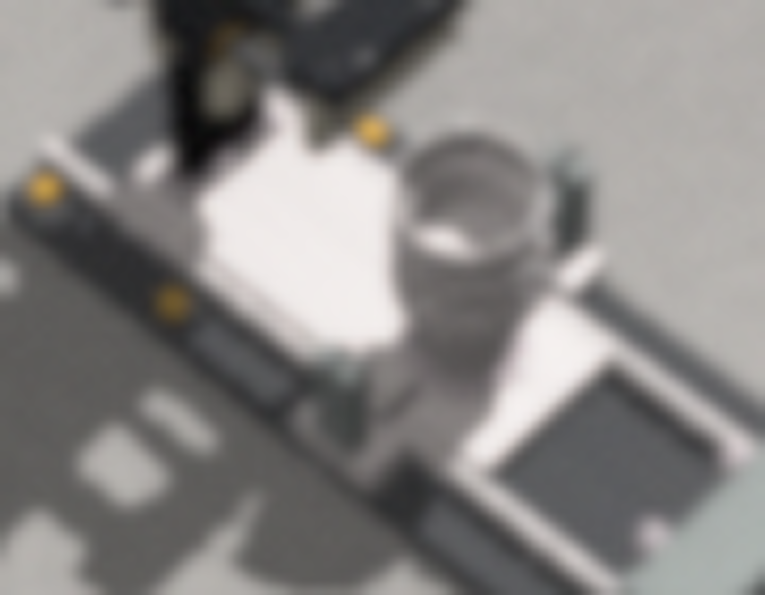

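View pics/t10c.png

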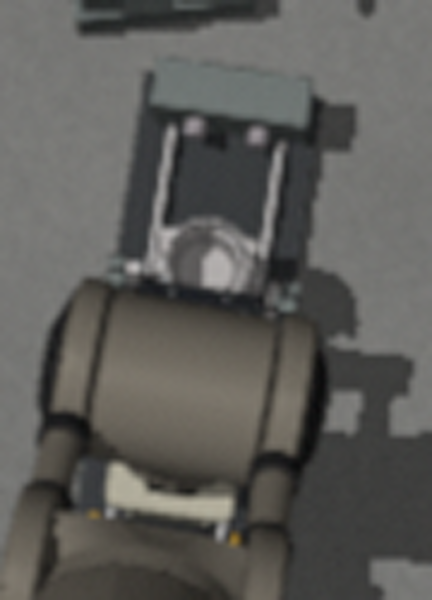

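drive_tool(
  deltas=[
    {"hand": 1, "tx": -0.03, "ty": 0, "tz": 0, "wx": 0, "wy": 0, "wz": 0},
    {"hand": 1, "tx": -0.05, "ty": 0, "tz": 0, "wx": 0, "wy": 0, "wz": 0},
    {"hand": 1, "tx": -0.05, "ty": 0, "tz": 0, "wx": 0, "wy": 0, "wz": 0},
    {"hand": 1, "tx": -0.03, "ty": 0, "tz": 0, "wx": 0, "wy": 0, "wz": 0},
    {"hand": 1, "tx": 0, "ty": 0, "tz": 0, "wx": 0, "wy": 0, "wz": 0},
    {"hand": 1, "tx": 0, "ty": 0, "tz": 0, "wx": 0, "wy": 0, "wz": 0},
    {"hand": 1, "tx": 0, "ty": 0, "tz": 0, "wx": 0, "wy": 0, "wz": 0},
  ],
)

```text
time: 25.63
tool_pos: [491.7, -24.2, 86.8]
tcp_rot: [-3.141, -0.003, -0.164]
contact_force: [9.3, 2.1, -6.9]
grip_width: 12.3
```

```bash
python3 - <<'E'
from h import *
acc=np.mean([capture("scene").astype(float) for _ in range(16)],0)
o=get_obs();p=o['tool_pos'];print(p,o['contact_force'],o['grip_width'],o['time'],np.hypot(p[0]-550.1,p[1]+34.4))
np.save("pics/scene11.npy",acc); cv2.imwrite("pics/scene11.png",acc.clip(0,255).astype(np.uint8)[:,:,::-1])
a=acc.mean(2)
def z(x0,y0,x1,y1,s):
    c=a[y0:y1,x0:x1]; c=(c-np.percentile(c,1))/(np.percentile(c,97)-np.percentile(c,1))*255
    return cv2.resize(c.astype(np.float32),None,fx=s,fy=s,interpolation=cv2.INTER_CUBIC).clip(0,255).astype(np.uint8)
cv2.imwrite("pics/s11c.png",np.hstack([z(304,232,338,262,13),z(330,212,354,242,13)]))
# predicted
yaw=-.163; S=np.array([673.8,-54.9]); ex=np.array([np.cos(yaw),np.sin(yaw)]); ey=np.array([-ex[1],ex[0]])
def W(x,y,h): q=S+x*ex+y*ey; return [*q,h]
for n,P in dict(postN=W(-59.5,-58,75),postF=W(-59.5,58,75),footN=W(-59.5,-50,26),ptrN26=W(-58.5,-26,28),ptrN44=W(-58.5,-44,28),ptrF44=W(-58.5,44,28)).items():
    q=proj("scene",[P])[0]; print(n,q.round(1),((q-[304,232]+.5)*13-.5).round())
E
```

```text
[491.68308053 -24.21250091  86.75434719] [ 8.85656925  2.28808523 -7.55178038] 11.934421838622768 26.4333 59.29858023705262
postN [319.9 242.5] [213. 142.]
postF [345.7 219.3] [ 548. -159.]
footN [321.8 249.9] [237. 239.]
ptrN26 [327.3 244.9] [309. 173.]
ptrN44 [323.4 248.5] [258. 221.]
ptrF44 [342.4 231.1] [505.  -5.]
```

View pics/s11c.png

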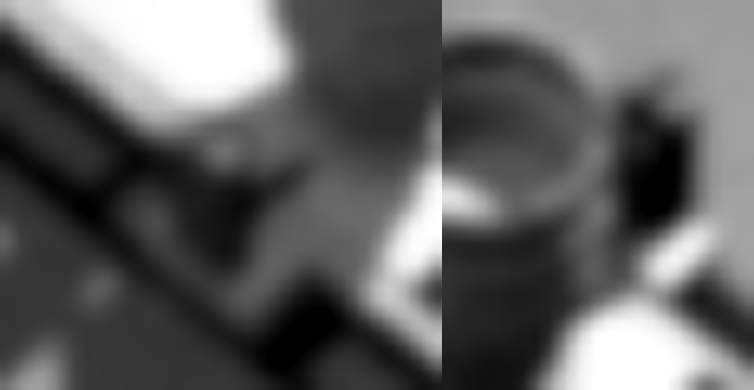

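```bash
python3 - <<'E'
from h import *
acc=np.mean([capture("top").astype(float) for _ in range(16)],0)
np.save("pics/top11.npy",acc)
a=acc.mean(2)
c=a[152:180,305:360]; c=((c-25)/(130)*255)
cv2.imwrite("pics/t11c.png",cv2.resize(c.astype(np.float32),None,fx=14,fy=14,interpolation=cv2.INTER_CUBIC).clip(0,255).astype(np.uint8))
np.set_printoptions(linewidth=250)
print(a[158:172,309:331].round().astype(int)); print(a[160:176,333:354].round().astype(int))
E
```

```text
[[121 119 118 109  99  88  78  67  66  65  64 104 149 151 159 149 108  85  77  76  79  83]
 [120 117 120 115 112 112 101 108 124 124  99 122 143 150 161 133  91  77  77  84  91  93]
 [121 119 120 108  96  94  89 142 176 177 129 130 135 151 168 132  87  73  82  91  94  93]
 [122 120 115  97  83  80  74 123 153 154 109 123 117 129 160 128  80  70  84  92  93  92]
 [121 119 111 111 114 112  93  88  98  92  65  81  78  88 123 113  79  75  87  92  92  92]
 [119 119 116 108 107 103  89  81  84  75  55  75  72  79 108 112  86  77  88  92  93  93]
 [111 117 114  90  73  74  60  59  63  54  44  65  64  71  98 119  98  76  86  92  92  96]
 [ 83  93 100  75  48  44  52  66  67  48  24  32  33  43  78 105  90  67  78  85  90  91]
 [ 56  56  60  52  64  63  69  90 100  73  35  31  33  34  52  58  50  43  53  64  72  77]
 [ 62  59  52  48  94  98  98 114 125  92  41  35  33  34  34  40  55  50  36  38  42  45]
 [ 70  68  56  48  89 102 109 118 120  88  43  36  37  36  35  41  57  52  36  34  34  36]
 [ 76  73  58  40  51  62  63  63  64  55  47  44  47  46  42  40  41  37  33  34  36  35]
 [ 80  7
[... 867 characters left out ...]
62]
 [ 38  42  44  55  63  59  46  38  36  33  46  40  66  80  85  77  97 114  89  62  62]
 [ 35  33  33  55  58  42  31  33  33  30  30  31  53  64  52  52  84 101  81  60  61]
 [ 35  35  35  42  43  37  37  36  34  33  33  48  79  91  69  43  43  53  55  57  61]
 [ 41  40  38  38  35  36  43  39  34  32  31  55  83  93  75  51  42  47  56  59  62]
 [ 53  50  48  45  43  41  50  44  36  35  34  60  85  94  85  75  62  56  57  58  60]
 [ 64  63  60  58  57  55  56  52  46  43  43  61  78  84  90  91  80  61  55  53  55]
 [ 71  70  68  66  65  64  62  61  59  56  54  54  56  59  71  80  73  64  57  54  53]
 [ 78  76  75  73  73  71  69  67  67  65  64  63  60  57  50  62  73  69  64  64  61]]
```

View pics/t11c.png

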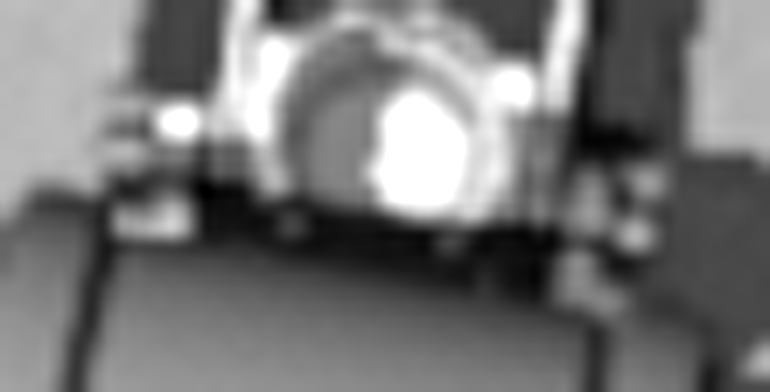

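```bash
python3 - <<'E'
from h import *
yaw=-.163; S=np.array([673.8,-54.9]); ex=np.array([np.cos(yaw),np.sin(yaw)]); ey=np.array([-ex[1],ex[0]])
def sh(cam,n,uv,z):
    w=back(cam,uv,z)[:2]-S; print(cam,n,z,(w@ex).round(1),(w@ey).round(1))
sh("top","postL",(313.5,160.8),75); sh("top","postR",(350.3,166.2),75)
a=np.load("pics/scene11.npy").mean(2); np.set_printoptions(linewidth=250)
print("near rows239-256 cols312-330");print(a[239:257,312:331].round().astype(int))
print("far rows 214-232 cols 338-352");print(a[214:234,338:353].round().astype(int))
for n,P in dict(n52=(-58.5,-52,75),n60=(-58.5,-64,75),f52=(-58.5,52,75),f64=(-58.5,64,75)).items():
    q=S+P[0]*ex+P[1]*ey; print(n,proj("scene",[[*q,P[2]]])[0].round(1))
E
```

```text
top postL 75 -57.6 60.7
top postR 75 -58.4 -58.6
near rows239-256 cols312-330
[[155 184 195 196 202 214 221 223 222 214 196 175 155 138 119 105  97  92  91]
 [114 148 173 185 188 187 186 182 177 166 152 142 134 127 117 107  99  94  90]
 [ 79 104 134 156 163 159 152 141 132 127 124 127 128 125 119 112 104  97  91]
 [ 68  75  94 112 123 124 123 122 124 125 121 121 126 125 121 115 109 102  95]
 [ 74  66  67  77  86  93  99 111 128 133 123 118 122 122 117 113 111 107 102]
 [ 74  64  59  63  68  73  82  97 116 121 112 108 114 110 103 103 110 113 110]
 [ 68  63  66  69  68  70  74  81  91  93  88  91  96  90  90 102 116 120 118]
 [ 63  69  79  83  79  74  72  74  74  71  70  74  79  84  96 112 123 126 125]
 [ 66  80  90  94  91  81  74  72  70  66  63  67  82  97 110 120 127 128 128]
 [ 69  83  95 103 101  87  76  72  69  64  63  75  95 111 117 122 125 128 129]
 [ 66  79  93 103 104  90  77  71  69  66  69  86 107 117 121 122 124 125 127]
 [ 67  69  82  96 100  92  81  74  69  66  74  94 113 120 122 123 122 123 123]
 [ 77  69  74  86  94  95  88  79  71  68  77 100 118 123 120 118 118 120 
[... 1063 characters left out ...]
123 127 139 147 137 110  90  83  78  73  89 128 160 173 175]
 [131 137 144 142 127 104  84  76  73  72  90 129 160 172 174]
 [143 145 144 138 127 106  83  74  72  71  93 131 161 174 176]
 [143 138 135 140 136 112  85  74  71  74  98 137 164 175 177]
 [123 120 127 141 140 114  88  76  76  90 123 157 175 179 178]
 [104 114 129 138 131 110  93  92 102 131 171 196 196 184 179]
 [102 118 130 132 123 109 108 120 146 181 212 219 203 184 178]
 [102 114 124 130 125 116 124 152 188 218 224 212 184 171 174]
 [ 99 107 121 132 127 119 133 170 210 223 211 178 152 155 168]
 [ 96 105 120 130 128 126 137 167 196 199 171 133 121 138 156]]
n52 [321.6 241.4]
n60 [318.8 243.9]
f52 [344.6 220.7]
f64 [347.2 218.3]
```

```bash
python3 - <<'E'
from h import *
np.set_printoptions(linewidth=250)
a=np.mean([cv2.imread(f"pics/{n}.png").astype(float).mean(2) for n in("top0","t1")],0)
for n in("top0","t1"):
    b=cv2.imread(f"pics/{n}.png").astype(float).mean(2); print(n, b[160:168,313:318].mean())
print(a[143:153,320:328].round().astype(int)); print(a[146:156,340:349].round().astype(int))
yaw=-.163; S=np.array([673.8,-54.9]); ex=np.array([np.cos(yaw),np.sin(yaw)]); ey=np.array([-ex[1],ex[0]])
def sh(n,uv,z):
    w=back("top",uv,z)[:2]-S; return (w@ex).round(1),(w@ey).round(1)
for c0,r0,cols in((0,0,range(321,327)),(0,0,range(341,347))):
  for c in cols:
    lo=144 if c<330 else 147
    col=a[lo:lo+9,c]; base=np.percentile(col,70); w=np.clip(base-8-col,0,None); k=np.argmin(col[1:-1])+1
    sl=slice(max(0,k-1),k+2); y=col[sl]; d=(y[0]-y[2])/(2*(y[0]-2*y[1]+y[2])) if len(y)==3 else 0
    r=lo+k+d; print(c,r.round(2),sh("",(c,r),28))
print("post top"); 
print(a[156:168,311:318].round().astype(int)); print(a[161:174,344:353].round().astype(int))
E
```

```text
top0 91.1
t1 93.50833333333333
[[ 60  56  69 140 132 146 166 127]
 [ 60  58  81 142 139 145 152 120]
 [ 59  61  98 151 150 156 150 111]
 [ 58  56 107 141 147 160 147 106]
 [ 56  52  75  89 124 138 134 104]
 [ 58  55  94  89  98 104 112 101]
 [ 59  74 139 134 145 154 131 112]
 [ 57  78 142 139 148 170 163 142]
 [ 60  89 146 145 152 172 173 147]
 [ 60 107 146 154 163 172 175 165]]
[[132 136 143 117  94  72  84  68  31]
 [141 134 146 122  95  77  84  69  37]
 [139 139 150 120  93  86  80  58  30]
 [136 135 124  94  78  88  84  52  30]
 [141 135  98  60  60  70  63  42  26]
 [133 106  72  58  45  46  38  24  26]
 [106  89  88  89  69  70  58  28  28]
 [ 85  89  90  91  74  85  72  35  24]
 [ 87  91  90  93  80  90  71  37  33]
 [ 90  94  90  89  87  80  58  32  29]]
321 147.08 (np.float64(1.9), np.float64(45.2))
322 147.12 (np.float64(2.2), np.float64(41.9))
323 147.5 (np.float64(1.4), np.float64(38.4))
324 147.85 (np.float64(0.7), np.float64(34.9))
325 147.91 (np.float64(1.0), np.float64(31.6))
326 148.03 (np.float64(1.1), np.float64(28.2))
341 152.58 (np.float64(-7.2), np.float64(-23.5
[... 435 characters left out ...]
 150]
 [112 110 112 112  92  87 100]
 [113 107 103 103  87  79  83]
 [112  86  69  72  58  58  62]
 [117  84  46  42  50  66  66]
 [120 107  90  66  73  88  97]
 [120 140 143 127 123 119 117]]
[[133  92  36  48  62  60  60  51  53]
 [127  78  44  53  61  59  63  56  60]
 [127  70  83  90  78  84  82  73  69]
 [120  92 132 138 112 110 109 100  81]
 [118 116 156 170 127  99 104  99  82]
 [119 131 168 164 120  86  86  71  63]
 [111 140 170 156 125  98  90  68  54]
 [ 88 117 141 132 122 118 113  88  60]
 [ 79  97 119  98  95 104 102  79  59]
 [ 93 143 169 130  72  46  52  52  56]
 [106 153 172 137  80  50  48  53  55]
 [115 159 175 155 131 118  88  62  54]
 [122 164 174 175 175 172 125  70  62]]
```

```bash
python3 - <<'E'
from h import *
a=capture("scene"); cv2.imwrite("pics/s12.png",a[:,:,::-1]); crop("pics/s12.png",200,120,440,300,3.2,"pics/s12c.png")
o=get_obs();p=o['tool_pos'];print(p,o['contact_force'],o['grip_width'],o['time'],np.hypot(p[0]-550.1,p[1]+34.4))
E
```

```text
[491.65287302 -24.18206156  86.73358457] [ 8.4330464   2.56772861 -8.38359393] 11.624383696141276 27.2833 59.333573274928035
```

View pics/s12c.png

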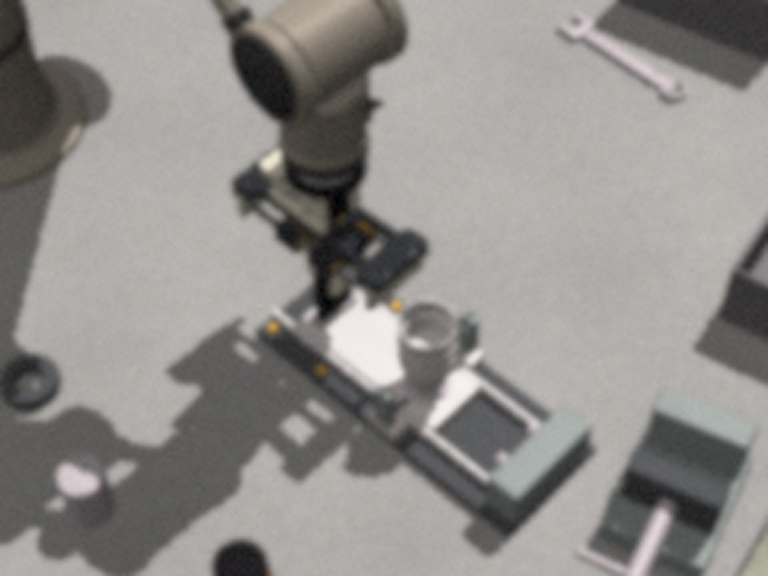

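The stack stands upright between the posts at crop (428,350), and the fingers hold the grip at (330,285). Handing in.

```bash
python3 - <<'E'
from plant import *
print(close_job())
E
```

```text
the job is handed in; nothing more can be done
None
```

I nested both loose cups into the seated one and pulled the slide out to the gate. I handed in at about 27.3 s, with the fingers still holding the grip.

**Stack:** each cup met the one below within 0.3 mm of the height expected for a full nest. The contact forces were about 3 and 5 N. The last picture shows the three cups upright between the gate posts. I didn't touch any of the other things on the bench.

**Slide position:** it is pulled about 59.3 mm, going by how far the gripper moved. The fingers read 11.6 mm on the 12 mm grip, and the force along the pull was about 8–9 N, close to the spring's expected 8.9 N.

**Gate lines:** my estimates of how far the lines lie from the pointers' home agree only to about 1 mm:

| Source | Distance (mm) |
|---|---|
| Lines on the post tops, well-lit top view | 58.8 |
| Lines on the feet, assuming a foot height | about 59 |
| An earlier, shadowed top view | about 60 |

**What I couldn't confirm:** in the final position the arm hid the pointers from the top camera. The scene camera showed the near pointer and the far post's line level to about 1 mm, but that picture was blurred.

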